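Scoop beads from the sliding-cover box into the bowl

ROBOT

A 7-joint arm with a two-finger parallel gripper is mounted at the origin on the work surface. World frame = base frame: x ahead of the robot, y to its left, z up, the work surface at z = 0. Lengths are in mm, angles in rad, forces in N, time in s.
With the tool pointing down it reaches from about 400 to 875 mm from the base axis. Payload 4.4 kg.
Tool frame: the origin (TCP) lies at the very end of the fingers, on their centre line; the grasp point (between the pads) lies 19 mm behind it; z points along the fingers, y is the line along which they close (so a half turn about z gives the same grasp; the last joint's range is limited). The gripper opens to 85 mm and grips with 20 to 120 N. Pads are 22 mm wide; open, the fingers measure 114 mm over their backs; the gripper's body (76 mm by 85 mm) begins 54 mm behind the grasp point. The pads swing forward as they close: fully open they stand 13 mm farther back than shut.
Start: joints at [-1.182, 0.628, 0.038, 1.517, -0.027, 0.996, -0.02], TCP at [285.512, 583.953, 193.813] pointing down, gripper open.
Joint ranges: [-3.06, 3.06], [-0.37, 2.12], [-1.25, 1.32], [0.18, 2.47], [-1.1, 4.24], [0.23, 1.98], [-2.94, 2.94]. Speed limits (rad/s): [2.57, 2.57, 3.14, 3.14, 3.14, 3.14, 3.14].

INTERFACE

Orientations are given as [roll, pitch, yaw] about the fixed x, y, z axes, in that order (R = Rz(yaw) Ry(pitch) Rx(roll)).
In Python, from cell import status, get_image, ctrl, models gives the robot as it stands.
- The arm moves only by the shell command python3 -m handwheel 'ROWS' [OPENING]. ROWS is JSON, a list of rows, each an object with "delta_pos": the shift along the world's x, y, z in cm, a list of three; "yaw": the turn about the world's z in rad. A call has 1 to 10 rows; each row shifts and turns the commanded pose from where the row before left it; what a row does not reach is not made up. A row lasts 1/12 s, in which the tool goes at most 41.7 mm and 7.16 degrees, less where a joint would pass 70% of its speed; a pose out of reach is approached as far as the arm can. A call is refused whole if a number of a shift passes 4.17 or a number of a turn 0.125, either way. A call with a gripper value outside its range is refused whole. OPENING is the opening, from -1 (shut) to 1 (fully open), set as the call begins (- or left out, the last holds). The fingers move at their own pace and stop on an object; the grip force is fixed at half the most. Time passes only in rows, so rows that do not move let the fingers close. It gives the time, the measured TCP pose, the force, the opening and the grip force at its end, in the units of the state.
- status.read_state(): the state, without advancing time (a new reading comes with each control period).
- get_image(name): name is "side" or "top" or "wrist"; returns a dict with "color" (480x640x3 uint8, red, green, blue), "z_map" (480x640 float32, mm along the optical axis (not along the pixel's ray), 0 where there is no reading), "fx", "fy", "cx", "cy" (pixels), "position" and "rotation" of the camera in the world; the wrist camera has in their place "hand_eye" (4x4, takes a point from camera to tool coordinates, whose origin is the TCP and whose axes are the flange's). Camera axes: x right, y up, looking along -z (the intrinsics and any distortion apply to the point x, -y, -z); pixel columns grow to the right and rows downward; lengths in mm; the calibration is good to about 2 mm. The wrist camera is an equidistant fisheye: a pixel r from the principal point sees the ray r / f radians off the axis. A picture is of the moment at which its call begins: read the wrist's pose just before it.
- ctrl.finish_job(): hands the job in; it is judged then, once.
Trained networks look in a picture, given as the dict that the camera call returned (one of the last four; its "shot" number tells which), for a name from the list of things; names that differ only in an ending like _2 or _b are one class to them, and where a whole thing is asked for, a point or a joint stands for the part that bears it (a point fixed in the world has none). Each returns a list of dicts, best first, with "score" (0 to 1); they miss things now and then, are a little off and sometimes report something else, mostly with a low value. They report only what shows in the picture. A call takes as long as a camera call. They do not tell look-alikes from the thing itself.
- models.boxes_of(picture, name): "rect" ([left, top, right, bottom] in pixels, round what is visible of it).
The state is a dict: "clock": time; "qpos": joint angles; "qd": joint speeds; "tau": joint torques, N m; "eef_pos": TCP position; "tool_rot": TCP orientation; "force": force on the tool from outside, world axes, zero at the start; "torque": the same for the moment, N m; "width": finger opening in mm; "gripper_force": force on a finger pad.
Only numpy, scipy, OpenCV 4.12 (cv2) and the standard library are available. Lean on these libraries where they do the work, as an engineer would, in place of code of your own. Each camera call takes 0.05 s, during which the arm holds its last target. There are 200 camera calls.

TASK

Slide the blue cover of the bead box fully open to its stop and leave it open, then use the steel scoop to take beads out of the box and tip at least three of the six into the blue bowl; any others stay in the box, none lying about. Do not touch the beads with the fingers, and finish by setting the empty scoop back upright on the cork mat. Leave the bowl standing where it is and do not disturb the brush pot, the red paint bottle or the glue jar.

Things in the scene. Friction and masses are not known exactly. Their poses are not given: they have to be found in the camera images.
- beadbox: Fixed wooden box, 240 (x) x 260 (y) mm, walls 54 mm high, origin at the centre of its underside on the table. Its +y half is the open white bead bay; the -y half is a closed block with its top at 54 mm. Dark rails on the two x ends reach 66 mm high and x +-130 mm.
- bay (a point): Centre of the bead bay's flat floor, 64 mm to +y of the box origin, 10 mm above the table; axes as the box. Floor 160 (x) x 120 (y) mm between upright side walls; at both x ends a 45 degree ramp rises 32 mm from it to the end wall (bay inside 224 mm long at the top). The beads start in the -x half.
- cover (a joint): Slide of the blue cover, m: 0 = shut over the bead bay, grows as the cover moves to the box's -y; 0.126 = fully open against its stop (cover then over the closed half). Starts shut or up to 40 mm open. Needs about 2 N.
- cover_grip (a point): Middle of the top of the cover's orange grip bar, 94 mm above the table; axes as the box. The bar is 60 (x) x 18 (y) x 32 (z) mm and stands on the cover (234 x 128 x 6 mm, its top at 62 mm), in its middle.
- bead0: Round glazed bead, 22 mm diameter, 12 g, red; origin at its centre (its axes turn as it rolls).
- bead1: Round glazed bead, 22 mm diameter, 12 g, yellow; origin at its centre (its axes turn as it rolls).
- bead2: Round glazed bead, 22 mm diameter, 12 g, green; origin at its centre (its axes turn as it rolls).
- bead3: Round glazed bead, 22 mm diameter, 12 g, blue; origin at its centre (its axes turn as it rolls).
- bead4: Round glazed bead, 22 mm diameter, 12 g, orange; origin at its centre (its axes turn as it rolls).
- bead5: Round glazed bead, 22 mm diameter, 12 g, black; origin at its centre (its axes turn as it rolls).
- scoop: Loose steel scoop, 130 g, origin at the centre of its underside. Flat pan 70 (x) x 70 (y) x 2 mm, open mouth and bare lip at its -x. Back wall 32 mm high at +x; side walls 28 mm high in the rear 25 mm, 14 mm in the 18 mm before that, none in the first 27 mm; 2.5 mm thick. Upright dark wooden handle behind the back wall, 22 (x) x 16 (y) mm, from 16 to 110 mm above the underside.
- scoop_grip (a point): Point in the scoop's handle to grip, 46 mm to +x of the scoop origin and 92 mm up (18 mm below the handle's top); axes as the scoop.
- scoop_lip (a point): Middle of the scoop's front lip, at x = -35 mm, z = 0 of the scoop.
- scoop_in (a point): Middle of the scoop's pan, 12 mm above its underside.
- mat: Fixed cork mat, 150 (x) x 130 (y) x 4 mm, origin at the centre of its underside; the scoop starts on it.
- bowl: Loose blue ceramic bowl, rim radius 70 mm, 50 mm high, 0.5 kg, origin at the centre of its underside.
- bowl_in (a point): Centre of the bowl's inner floor, on its axis.
- brushpot: White pot of brushes, radius 40 mm, 165 mm tall with brushes, origin under its centre; leave alone.
- paint: Red paint bottle, radius 27 mm, 140 mm tall, origin under its centre; leave alone.
- gluejar: White jar with a yellow cap, radius 30 mm, 70 mm tall, origin under its centre; leave alone.
Mind the look-alikes: they are no part of the job. Several things look just like the scoop: the one meant starts farthest from the robot's base.

How it is judged:
By the outcome, as a careful person would: the job done as asked, in the order asked, and still so for the second after the job is handed in, with the robot touching nothing.
It also fails if it takes over 72 s, if anything falls off the work surface, if the arm or the gripper's body presses on something with over 40 N, if the wrist force passes 120 N, or if a joint passes its speed limit or range.

## Working session

There is one attempt and no reset: what is moved stays moved. The work goes in short steps, Python scripts to look and compute and a shell command to move; the robot and the scene stay as the last step left them, time stands still between calls to the robot, and variables do not carry over. Pictures are saved under pics/ and viewed, at most 10 in all, crops included, and the job is handed in when it is done.

```bash
mkdir -p pics; ls
cat > h.py <<'E'
import numpy as np, cv2
from cell import status, get_image, ctrl, models
def world(im,mask_or_uv):
    # pixel(s) -> world using z_map (top/side)
    uv=np.atleast_2d(mask_or_uv).astype(int); z=im["z_map"][uv[:,1],uv[:,0]]
    x=(uv[:,0]-im["cx"])/im["fx"]*z; y=-(uv[:,1]-im["cy"])/im["fy"]*z
    return np.c_[x,y,-z]@np.array(im["rotation"]).T+np.array(im["position"])
def cloud(im):
    v,u=np.mgrid[0:480,0:640]; uv=np.c_[u.ravel(),v.ravel()]
    return world(im,uv).reshape(480,640,3)
def save(im,name,crop=None,s=1):
    c=im["color"][:,:,::-1]
    if crop: c=c[crop[1]:crop[3],crop[0]:crop[2]]
    cv2.imwrite("pics/"+name,cv2.resize(c,None,fx=s,fy=s))
E
python3 - <<'E'
from h import *
s=status.read_state(); print(s)
t=get_image("top"); sd=get_image("side")
for n,i in(("top",t),("side",sd)):
    print(n,i["fx"],i["fy"],i["cx"],i["cy"],i["position"],np.round(i["rotation"],3).tolist(),[k for k in i])
    save(i,n+"0.png")
    np.savez(n+"0.npz",**{k:v for k,v in i.items()})
    for o in ["beadbox","cover_grip","scoop","mat","bowl","brushpot","paint","gluejar","bead0"]:
        print(o,[(np.round(r["rect"]).astype(int).tolist(),round(r["score"],2)) for r in models.boxes_of(i,o)][:5])
E
```

```text
pics
{'clock': 0.0, 'qpos': array([-1.18180212,  0.62935401,  0.03843315,  1.51836307, -0.02698979,
        0.99630413, -0.0200187 ]), 'qd': array([ 0.00040552,  0.00036508, -0.00029311, -0.00022602,  0.00087471,
        0.00078199,  0.00019685]), 'tau': array([ 2.91952383e-04, -5.63404834e+01,  1.22696087e+00, -1.93439895e+01,
        1.11636805e-02,  1.07482253e-02,  1.70622496e-05]), 'eef_pos': array([285.19710783, 583.31531114, 192.88547495]), 'tool_rot': array([-3.13968212e+00,  2.90368609e-05,  2.68679256e+00]), 'force': array([-1.00216655,  0.14829142, -0.12132776]), 'torque': array([-0.00237667,  0.01396052,  0.06106204]), 'gripper_force': 0.0, 'width': 85.05078498906177}
top 508.78397089128663 508.78397089128663 312.98486079144715 243.74452852699736 [ 390.40599764   20.05630906 1408.43874859] [0.103, -0.002, -1.58] ['color', 'z_map', 'fx', 'fy', 'cx', 'cy', 'position', 'rotation', 'shot']
beadbox [([266, 187, 378, 299], 0.62)]
cover_grip [([268, 198, 334, 295], 0.82), ([265, 183, 379, 301], 0.74), ([161, 172, 188, 195], 0.22)]
scoop [([382, 302, 422, 335], 0.89), ([419, 237,
[... 310 characters left out ...]
, 447, 276], 0.33)]
side 501.4440994413077 501.4440994413077 316.1618714676192 243.53546696054588 [ -73.07305012 -619.49738201 1172.0153635 ] [0.685, 0.014, -0.797] ['color', 'z_map', 'fx', 'fy', 'cx', 'cy', 'position', 'rotation', 'shot']
beadbox [([254, 210, 382, 321], 0.66)]
cover_grip [([263, 214, 337, 287], 0.69)]
scoop [([302, 329, 340, 383], 0.91), ([372, 308, 411, 363], 0.62), ([337, 386, 379, 442], 0.58)]
mat [([352, 319, 428, 384], 0.94)]
bowl [([207, 185, 251, 224], 0.59), ([370, 313, 412, 361], 0.15)]
brushpot [([404, 218, 437, 265], 0.68)]
paint [([329, 167, 348, 209], 0.81)]
gluejar [([260, 154, 278, 181], 0.7), ([372, 310, 410, 364], 0.39)]
bead0 [([330, 167, 348, 206], 0.71)]
```

```bash
sed -i 's/np.array(im\["rotation"\]).T/Rot.from_euler("xyz",im["rotation"]).as_matrix().T/; 1a from scipy.spatial.transform import Rotation as Rot' h.py
python3 - <<'E'
from h import *
t=dict(np.load("top0.npz")); s=dict(np.load("side0.npz"))
a=cv2.resize(t["color"][120:360,140:480,::-1],(800,565)); cv2.imwrite("pics/topc.png",a)
b=cv2.resize(s["color"][130:450,190:450,::-1],(487,600)); cv2.imwrite("pics/sidec.png",b)
c=cloud(t); d=cloud(s)
for n,u,v in [("box",300,200),("bowl",190,253),("paint",263,155),("glue",174,184),("brush",390,155),("mat",435,285),("sc1",402,318),("sc2",433,255)]: print(n,c[v,u].round())
for n,u,v in [("sc1",321,355),("sc2",390,335),("sc3",358,414),("bowl",229,205)]: print(n,d[v,u].round())
E
```

```text
box [647.  49.  69.]
bowl [512. 355.   9.]
paint [759. 144. 110.]
glue [694. 387.  65.]
brush [ 786. -205.    4.]
mat [ 418. -319.    5.]
sc1 [ 329. -228.   -4.]
sc2 [ 501. -316.    6.]
sc1 [ 345. -205.    2.]
sc2 [ 510. -297.    5.]
sc3 [ 296. -374.    2.]
bowl [517. 372.   6.]
```

View pics/topc.png

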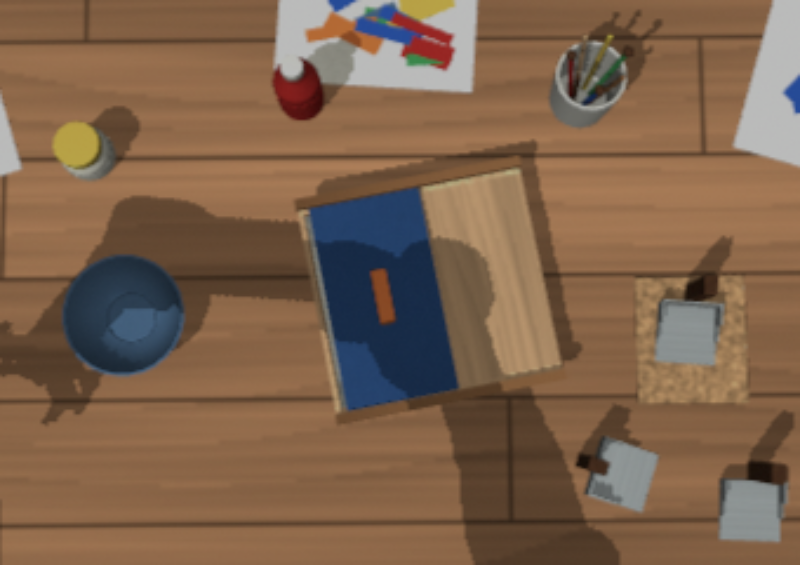

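View pics/sidec.png

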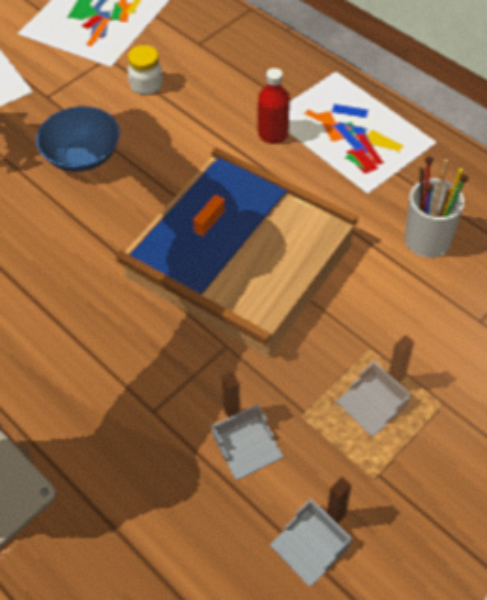

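Top view crop (2.35× scale, up = +x, left = +y): the cover with its orange bar is at crop (382,297), the bowl at (123,315), and the scoop on the mat at (690,332). That scoop has its handle to +x and is the farthest of the three. The side view agrees. Next I measure these precisely from both views.

```bash
cat > m.py <<'E'
from h import *
ims={n:dict(np.load(n+"0.npz")) for n in("top","side")}
def rect(p): 
    (c,s,a)=cv2.minAreaRect(p[:,:2].astype(np.float32)); return np.round(c,1),np.round(s,1),round(a,1)
for n,im in ims.items():
    P=cloud(im); hsv=cv2.cvtColor(im["color"],cv2.COLOR_RGB2HSV); H,S,V=[hsv[...,i].astype(int) for i in range(3)]
    ok=im["z_map"]>0; X,Y,Z=P[...,0],P[...,1],P[...,2]
    R=lambda x0,x1,y0,y1,z0,z1: ok&(X>x0)&(X<x1)&(Y>y0)&(Y<y1)&(Z>z0)&(Z<z1)
    reg=R(450,750,-200,200,-20,120)
    for nm,m in {"bar":reg&(Z>82)&(H<20),"cover":reg&(H>100)&(H<125)&(S>120)&(Z>50)&(Z<80),
      "boxtop":reg&(Z>45)&(Z<80),"bowl":R(400,650,250,470,8,75)&(H>95)&(H<125),"bowlrim":R(400,650,250,470,40,75),
      "handle":R(440,620,-420,-220,50,130),"mat":R(380,600,-420,-220,-10,15)&(H<25)&(S>60)&(V>140),
      "scooppan":R(440,620,-420,-220,-5,60)&(S<60)&(V>90)}.items():
        m=cv2.morphologyEx(m.astype(np.uint8),cv2.MORPH_OPEN,np.ones((2,2)))>0
        p=P[m]
        if len(p)>8: print(n,nm,len(p),p.mean(0).round(1),"zpct",np.percentile(p[:,2],[5,50,95]).round(1),rect(p))
E
python3 m.py
```

```text
top bar 172 [553.7  55.7  86.9] zpct [60.5 91.  96.8] (array([624.4,  85.1]), array([278.3,  28.5]), 23.1)
top cover 3088 [541.5  43.7  67.3] zpct [56.3 61.  66. ] (array([513.2,  39.4]), array([248.5, 124.4]), 10.8)
top boxtop 7538 [556.6 -14.   62.3] zpct [48.7 57.  65.7] (array([568.7, -20.6]), array([361.8, 357.6]), 89.3)
top bowl 1544 [507.2 344.7  32.1] zpct [ 4.6 24.1 48.9] (array([487.1, 208.2]), array([400.3, 137.1]), 81.7)
top bowlrim 411 [508.5 347.2  43.6] zpct [-2.4 44.  52.3] (array([487.5, 208.8]), array([401.6, 137.9]), 81.7)
top handle 109 [ 528.  -316.2   83.3] zpct [  0.9 100.3 116.5] (array([ 532.1, -329.1]), array([21.7, 52. ]), 12.9)
top mat 2281 [ 504.4 -319.6    6.9] zpct [-4.7  1.3  7.4] (array([ 495.8, -201.4]), array([198.4, 448.5]), 1.6)
top scooppan 672 [ 482.1 -313.3   14.3] zpct [-0.2  5.1 17.2] (array([ 460.3, -168.5]), array([ 81.8, 393.8]), 8.6)
side bar 160 [554.4  49.7  95.1] zpct [75.4 90.1 96. ] (array([ 307.8, -202.1]), array([1124.9,  107.9]), 42.1)
side cover 1997 [538.7  35.5  67. ] zpct [57.3 61.4 65.3] (array([ 246.3, -215.9]), array([1010.7,  194.7]), 40.7)
side boxtop 5722 [557.1 -27.   62.6] zpct [49.3 56.8 66.2] (array([ 316.4, -193.7]), array([1082.8,  399.8]), 27.3)
side bowl 895 [515.5 349.6  35. ] zpct [ 8.8 26.8 48.3] (array([211.3, -92.7]), array([1189.9,  132.7]), 55.3)
side bowlrim 245 [515.8 344.7  49.8] zpct [22.4 42.7 51.1] (array([211.6, -92.4]), array([1190.4,  135.3]), 55.1)
side handle 173 [ 528.1 -319.3   85.3] zpct [ -0.4  86.1 115.7] (array([ 259.7, -447.7]), array([748.7,  22.9]), 25.6)
side mat 4604 [ 476.7 -333.3    5.4] zpct [-4.   0.7  6.4] (array([ 255. , -394.7]), array([756.5, 245.9]), 16.4)
side scooppan 676 [ 484.6 -316.4   11.6] zpct [ 1.8  6.  29.1] (array([ 215.8, -437.4]), array([677.1,  88.9]), 24.7)
```

```bash
cat >> h.py <<'E'
def onplane(im,uv,z):
    R=Rot.from_euler("xyz",im["rotation"]).as_matrix(); uv=np.atleast_2d(uv).astype(float)
    d=np.c_[(uv[:,0]-im["cx"])/im["fx"],-(uv[:,1]-im["cy"])/im["fy"],-np.ones(len(uv))]@R.T
    c=np.array(im["position"]); return c+d*((z-c[2])/d[:,2])[:,None]
def biggest(m,k=0):
    n,l,st,ce=cv2.connectedComponentsWithStats(m.astype(np.uint8),connectivity=8)
    return l==1+np.argmax(st[1:,4]) if n>1 else m>9
def prect(im,m,z):
    v,u=np.nonzero(biggest(m)); p=onplane(im,np.c_[u,v],z)
    c,s,a=cv2.minAreaRect(p[:,:2].astype(np.float32)); return len(u),p[:,:2].mean(0).round(1),np.round(c,1),np.round(s,1),round(a,1)
def masks(im):
    P=cloud(im); hsv=cv2.cvtColor(im["color"],cv2.COLOR_RGB2HSV); H,S,V=[hsv[...,i].astype(int) for i in range(3)]
    X,Y,Z=P[...,0],P[...,1],P[...,2]; ok=im["z_map"]>0
    R=lambda x0,x1,y0,y1,z0,z1: ok&(X>x0)&(X<x1)&(Y>y0)&(Y<y1)&(Z>z0)&(Z<z1)
    return P,H,S,V,R
E
cat > m.py <<'E'
from h import *
ims={n:dict(np.load(n+"0.npz")) for n in("top","side")}
for n,im in ims.items():
    P,H,S,V,R=masks(im)
    for nm,m,z in [("bar",R(450,750,-200,200,70,110)&(H<14)&(S>140),94),
      ("cover",R(450,750,-200,200,50,80)&(H>100)&(H<125)&(S>120),62),
      ("boxtop",R(400,750,-200,200,40,110),62),("bowl",R(400,650,250,470,-5,75)&(H>95)&(H<125),50),
      ("handletop",R(440,620,-420,-220,98,130),114),
      ("pan",R(440,620,-420,-220,-5,22)&(S<60)&(V>90),6),
      ("mat",R(380,620,-420,-220,-9,30)&((H>10)&(H<25)&(S>70)&(V>165)|(S<60)&(V>90)),4)]:
        print(n,nm,prect(im,m,z), np.median(P[biggest(m)][:,2]).round(1))
    for nm in ("brushpot","paint","gluejar"):
        r=models.boxes_of(im,nm) if 0 else None
E
python3 m.py
```

```text
top bar (137, array([522.6,  43.5]), array([522.7,  43.6]), array([58.9, 15.3]), 10.9) 93.1
top cover (3094, array([544.7,  46.4]), array([538.9,  46.9]), array([200.7, 123.9]), 10.6) 61.0
top boxtop (9104, array([535.6, -10.1]), array([534.3,  -7.5]), array([260.7, 261.4]), 10.8) 58.1
top bowl (2063, array([507.6, 339.9]), array([507.8, 339.7]), array([137.3, 133.9]), 0.6) 19.8
top handletop (65, array([ 529.3, -311.4]), array([ 529.7, -310.9]), array([17.9, 23.3]), 88.0) 112.2
top pan (619, array([ 482.6, -312.1]), array([ 483.8, -312.3]), array([73.8, 70. ]), 85.1) 5.2
top mat (649, array([ 482.3, -313. ]), array([ 479.3, -312.7]), array([77.3, 83.1]), 89.5) 5.2
side bar (177, array([517.5,  35.9]), array([517.6,  35.7]), array([71.2, 27.8]), 11.0) 91.2
side cover (2000, array([542.,  43.]), array([539. ,  46.4]), array([201. , 125.4]), 10.5) 61.5
side boxtop (7031, array([531.1, -20.8]), array([533.3, -10.7]), array([269.2, 270.3]), 10.8) 58.2
side bowl (1133, array([504.5, 335.5]), array([506.1, 336.7]), array([137.5, 135.9]), 13.7) 22.9
side handletop (79, array([ 525.6, -317.4]), array([ 524.7, -317.4]), array([19.3, 30.7]), 89.7) 111.3
side pan (626, array([ 484.4, -311. ]), array([ 487.5, -311.8]), array([67.9, 75.5]), 84.1) 5.6
side mat (3000, array([ 475.8, -318.1]), array([ 476.3, -320.3]), array([200. , 151.8]), 88.8) 3.0
```

```bash
python3 -m handwheel '[{"delta_pos":[1.0,-2.0,0],"yaw":0.05},{"delta_pos":[1.6,-3.6,0],"yaw":0.05},{"delta_pos":[1.6,-3.6,0],"yaw":0.05},{"delta_pos":[1.6,-3.6,0],"yaw":0.05},{"delta_pos":[1.6,-3.6,0],"yaw":0.05},{"delta_pos":[1.6,-3.6,0],"yaw":0.05},{"delta_pos":[1.6,-3.6,0],"yaw":0.05},{"delta_pos":[1.6,-3.6,0],"yaw":0.05},{"delta_pos":[1.6,-3.6,0],"yaw":0.05},{"delta_pos":[1.6,-3.6,0],"yaw":0.05}]' -1
```

```text
clock: 1.83
eef_pos: [440.1, 238.2, 194.1]
tool_rot: [3.141, 0.001, -3.094]
force: [0.4, 1.3, -0.4]
width: -0.3
gripper_force: 0.0
```

```bash
python3 -m handwheel '[{"delta_pos":[1.5,-3.2,0],"yaw":0.05},{"delta_pos":[1.5,-3.2,0],"yaw":0.05},{"delta_pos":[1.5,-3.2,-2.0],"yaw":0.041},{"delta_pos":[1.5,-3.2,-2.0]},{"delta_pos":[1.0,-2.3,-2.0]},{"delta_pos":[0.5,-1.0,-2.0]},{"delta_pos":[0,0,-2.2]},{"delta_pos":[0,0,-2.0]},{"delta_pos":[0,0,0]}]'
python3 - <<'E'
from h import *
im=get_image("top"); P,H,S,V,R=masks(im)
print(prect(im,R(450,750,-200,200,70,110)&(H<14)&(S>140),94)); print(status.read_state()["eef_pos"])
E
```

```text
(139, array([522.6,  43.6]), array([522.7,  43.6]), array([59.9, 15.3]), 10.8)
[444.38369286 227.7337734  193.95388607]schema error: expected keys delta_pos, yaw
```

```bash
python3 -m handwheel '[{"delta_pos":[1.5,-3.2,0],"yaw":0.05},{"delta_pos":[1.5,-3.2,0],"yaw":0.05},{"delta_pos":[1.5,-3.2,-2.0],"yaw":0.041},{"delta_pos":[1.5,-3.2,-2.0],"yaw":0},{"delta_pos":[1.0,-2.3,-2.0],"yaw":0},{"delta_pos":[0.5,-1.0,-2.0],"yaw":0},{"delta_pos":[0,0,-2.2],"yaw":0},{"delta_pos":[0,0,-2.0],"yaw":0},{"delta_pos":[0,0,0],"yaw":0}]'
python3 - <<'E'
from h import *
print(status.read_state()["eef_pos"])
E
```

```text
clock: 2.63
eef_pos: [512.0, 78.2, 68.7]
tool_rot: [-3.142, -0.006, -2.956]
force: [-0.5, 0.5, 0.2]
width: -0.1
gripper_force: 0.0
[512.03519563  78.21567659  68.73550764]
```

```bash
python3 -m handwheel '[{"delta_pos":[0.1,-0.5,0.4],"yaw":0},{"delta_pos":[0.2,-0.8,0],"yaw":0},{"delta_pos":[0.2,-1.2,0],"yaw":0},{"delta_pos":[0.3,-1.3,0],"yaw":0},{"delta_pos":[0.2,-1.4,0],"yaw":0},{"delta_pos":[0.3,-1.4,0],"yaw":0},{"delta_pos":[0.2,-1.3,0],"yaw":0},{"delta_pos":[0.3,-1.2,0],"yaw":0},{"delta_pos":[0.2,-1.0,0],"yaw":0},{"delta_pos":[0.1,-0.5,0],"yaw":0}]'; python3 -m handwheel '[{"delta_pos":[0.1,-0.5,0],"yaw":0},{"delta_pos":[0.1,-0.5,0],"yaw":0},{"delta_pos":[0,-0.3,0],"yaw":0}]'
```

```text
clock: 3.47
eef_pos: [536.6, -29.3, 76.8]
tool_rot: [-3.14, 0.002, -2.957]
force: [-0.0, -1.1, 0.6]
width: -0.2
gripper_force: 0.0
clock: 3.72
eef_pos: [537.8, -40.2, 75.9]
tool_rot: [3.142, 0.0, -2.955]
force: [-0.4, -0.5, -0.2]
width: 0.2
gripper_force: 0.0
```

```bash
for i in 1 ; do python3 -m handwheel '[{"delta_pos":[0.1,-0.4,0],"yaw":0},{"delta_pos":[0.1,-0.4,0],"yaw":0},{"delta_pos":[0,0,0],"yaw":0}]'; done
python3 - <<'E'
from h import *
im=get_image("top"); P,H,S,V,R=masks(im); save(im,"t1.png",(230,160,410,330),4)
print(prect(im,R(450,750,-200,200,70,110)&(H<14)&(S>140),94));
E
```

```text
clock: 3.97
eef_pos: [539.7, -48.9, 75.8]
tool_rot: [-3.141, -0.0, -2.956]
force: [0.7, -0.6, -0.7]
width: 0.2
gripper_force: 0.0
(139, array([523. ,  43.5]), array([523. ,  43.6]), array([59.4, 15.3]), 10.8)
```

Run:
```python
import cv2; a=cv2.imread("pics/t1.png"); cv2.imwrite("pics/t1s.png",cv2.resize(a,(600,566)))
```

```text
(no output)
```

View pics/t1s.png

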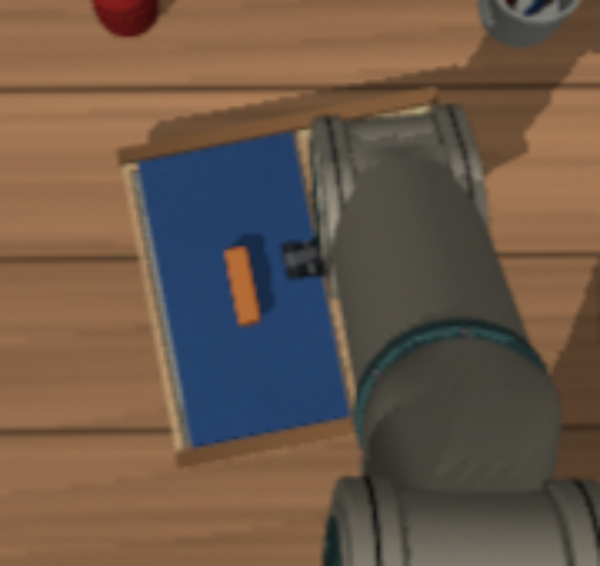

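The bar has not moved and no force was felt, even though the TCP reads y=-49. I need to see where the fingers really are.

Run:
```python
from h import *
s=status.read_state(); print(s["eef_pos"],s["qpos"].round(3),s["tool_rot"])
im=get_image("side"); np.savez("side1.npz",**im); P,H,S,V,R=masks(im); save(im,"s1.png",(180,80,440,340),2.3)
print(prect(im,R(450,750,-200,200,70,110)&(H<14)&(S>140),94))
m=R(450,650,-150,150,66,130)&(V<90); print(np.c_[P[m]].round()[::15])
```

```text
[539.56041187 -48.35059005  75.73413496] [ 0.113  0.642 -0.115  1.927  0.126  0.58   1.673] [-3.14155099e+00 -1.20771388e-04 -2.95592083e+00]
(106, array([515.1,  30.8]), array([518. ,  33.8]), array([72.8, 25.7]), 16.3)
[[542.  36.  71.]
 [530. -47. 117.]]
```

View pics/s1.png

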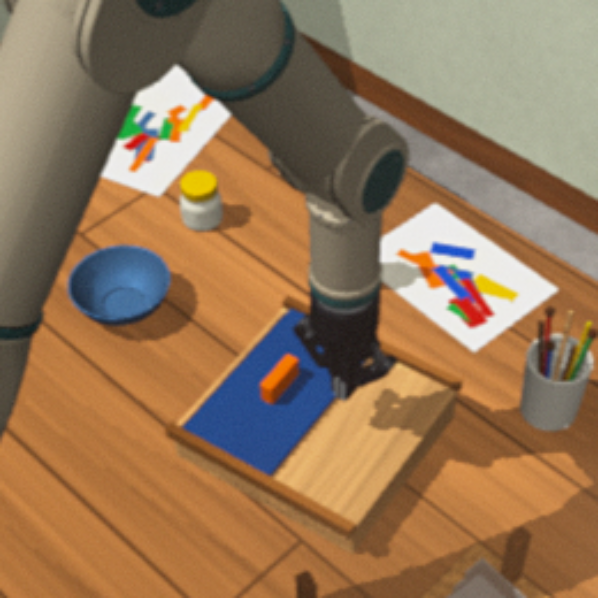

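```bash
python3 -m handwheel '[{"delta_pos":[0,0,3],"yaw":0},{"delta_pos":[0,0,3],"yaw":0},{"delta_pos":[-0.3,1.6,1],"yaw":0},{"delta_pos":[-0.4,2.2,0],"yaw":0},{"delta_pos":[-0.4,2.2,0],"yaw":0},{"delta_pos":[-0.4,2.0,0],"yaw":0},{"delta_pos":[-0.2,1.2,-1],"yaw":0},{"delta_pos":[0,0,-2.0],"yaw":0},{"delta_pos":[0,0,-2.4],"yaw":0},{"delta_pos":[0,0,-1.6],"yaw":0}]' 1
python3 - <<'E'
from h import *
im=get_image("side"); P,H,S,V,R=masks(im); save(im,"s2.png",(240,160,400,320),3.5)
print(status.read_state()["eef_pos"])
E
```

```text
clock: 4.9
eef_pos: [521.7, 44.8, 74.5]
tool_rot: [3.141, -0.001, -2.954]
force: [0.1, 0.2, -0.0]
width: 85.4
gripper_force: 0.0
[519.750886    44.39502852  72.08119703]
```

View pics/s2.png

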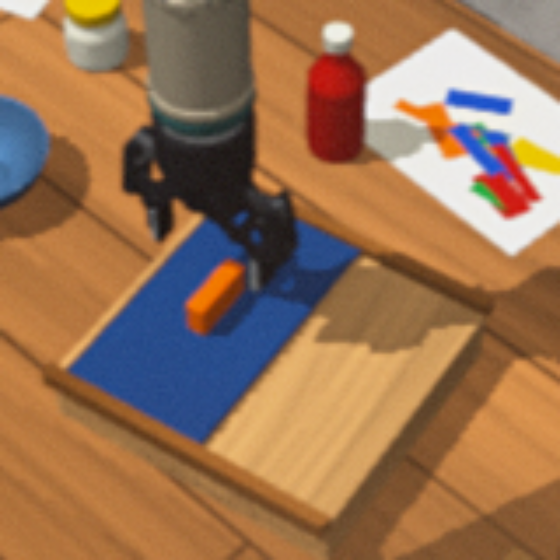

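```bash
cat >> h.py <<'E'
def proj(im,p):
    R=Rot.from_euler("xyz",im["rotation"]).as_matrix(); q=(np.atleast_2d(p)-np.array(im["position"]))@R
    return np.c_[im["cx"]-im["fx"]*q[:,0]/q[:,2], im["cy"]+im["fy"]*q[:,1]/q[:,2]].round(1)
E
python3 - <<'E'
from h import *
s=status.read_state(); print(s["eef_pos"])
im=get_image("side"); P,H,S,V,R=masks(im)
for z in (72,85,100,115): print(z,proj(im,[520,44.4,z]))
print("bar",proj(im,[522.7,43.6,94]))
for uv in [(240+157/3.5,160+228/3.5),(240+257/3.5,160+278/3.5),(240+215/3.5,160+285/3.5)]:
    u,v=np.round(uv).astype(int); print(u,v,[P[v+k,u].round().tolist() for k in(-3,-2,-1,0,1)], np.round(im["z_map"][v-3:v+3,u]))
E
```

```text
[519.750886    44.39502852  72.08119703]
72 [[300.3 246.4]]
85 [[300.1 243.5]]
100 [[299.9 240.1]]
115 [[299.7 236.6]]
bar [[300.9 241.1]]
285 225 [[509.0, 88.0, 151.0], [506.0, 85.0, 151.0], [504.0, 83.0, 150.0], [506.0, 86.0, 143.0], [505.0, 85.0, 140.0]] [1368. 1365. 1364. 1372. 1373. 1375.]
313 239 [[524.0, -4.0, 153.0], [522.0, -6.0, 153.0], [524.0, -4.0, 145.0], [522.0, -6.0, 145.0], [521.0, -6.0, 141.0]] [1331. 1330. 1338. 1336. 1338. 1345.]
301 241 [[530.0, 50.0, 96.0], [530.0, 51.0, 91.0], [525.0, 45.0, 95.0], [524.0, 44.0, 93.0], [520.0, 40.0, 96.0]] [1402. 1407. 1399. 1400. 1394. 1394.]
```

```bash
cat >> h.py <<'E'
def wcloud(im,st):
    v,u=np.mgrid[0:480,0:640]; dx=u-im["cx"]; dy=v-im["cy"]; r=np.hypot(dx,dy)+1e-9
    th=np.minimum(r/im["fx"],1.45); t=np.tan(th); z=im["z_map"]
    pc=np.stack([dx/r*t*z,-dy/r*t*z,-z,np.ones_like(z)],-1)
    pt=pc@np.array(im["hand_eye"]).T
    R=Rot.from_euler("xyz",st["tool_rot"]).as_matrix()
    return pt[...,:3]@R.T+st["eef_pos"], pt[...,:3]
E
python3 - <<'E'
from h import *
s=status.read_state(); im=get_image("wrist"); print(im["fx"],im["cx"],im["cy"],np.round(im["hand_eye"],3).tolist())
W,T=wcloud(im,s); hsv=cv2.cvtColor(im["color"],cv2.COLOR_RGB2HSV).astype(int); H,S,V=hsv[...,0],hsv[...,1],hsv[...,2]
ok=(im["z_map"]>0)
m=biggest(ok&(H<12)&(S>150)); print("orange",m.sum(),np.median(W[m],0).round(1),np.percentile(W[m][:,2],[5,50,95]).round())
m=biggest(ok&(H>100)&(H<125)&(S>120)); print("blue",m.sum(),np.median(W[m],0).round(1),np.percentile(W[m][:,2],[5,50,95]).round())
save(im,"w1.png")
E
```

```text
371.64829954431775 324.86101977545883 239.73459237748094 [[-0.0, 0.947, 0.322, 82.231], [1.0, 0.0, 0.0, -0.059], [0.0, 0.322, -0.947, -180.554], [0.0, 0.0, 0.0, 1.0]]
orange 22 [494.4  38.6  67.5] [67. 68. 68.]
blue 73603 [489.9  37.9  62.5] [61. 63. 64.]
```

View pics/w1.png

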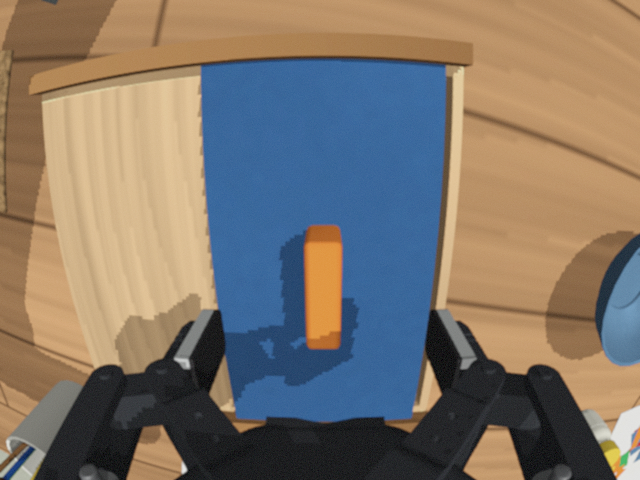

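Run:
```python
from h import *
s=status.read_state(); im=get_image("wrist"); W,T=wcloud(im,s)
for u,v in [(323,235),(323,290),(323,345),(205,330),(217,315),(190,350),(440,315),(450,330),(465,350),(150,60),(300,45)]: print(u,v,im["z_map"][v,u].round(),T[v,u].round(),W[v,u].round())
```

```text
323 235 176.0 [ 28.  -1. -13.] [494.  38.  88.]
323 290 178.0 [  2.  -1. -19.] [520.  43.  94.]
323 345 190.0 [-31.  -1. -19.] [552.  49.  94.]
205 330 126.0 [ 11. -43. -72.] [519.  -0. 147.]
217 315 142.0 [  8. -43. -56.] [522.   0. 131.]
190 350 115.0 [ 10. -45. -83.] [520.  -2. 158.]
440 315 138.0 [ 10.  45. -60.] [503.  86. 135.]
450 330 127.0 [ 10.  45. -71.] [503.  87. 146.]
465 350 114.0 [ 11.  47. -84.] [503.  88. 159.]
150 60 168.0 [119. -94.   9.] [422. -70.  66.]
300 45 168.0 [120. -12.   9.] [406.  10.  66.]
```

The wrist depth explains it. The open fingertips sit about 56 mm behind the reported TCP (about 43 mm when shut), so my push passed above the bar. I'm already centred over the bar, so I'll go 42 mm lower and grasp it.

```bash
python3 -m handwheel '[{"delta_pos":[0.2,0,-1.0],"yaw":0},{"delta_pos":[0.1,0,-1.2],"yaw":0},{"delta_pos":[0,0,-1.0],"yaw":0},{"delta_pos":[0,0,-0.7],"yaw":0},{"delta_pos":[0,0,-0.3],"yaw":0},{"delta_pos":[0,0,0],"yaw":0}]'; python3 -m handwheel '[{"delta_pos":[0,0,0],"yaw":0},{"delta_pos":[0,0,0],"yaw":0},{"delta_pos":[0,0,0],"yaw":0},{"delta_pos":[0,0,0],"yaw":0},{"delta_pos":[0,0,0],"yaw":0},{"delta_pos":[0,0,0],"yaw":0}]' -1;  python3 - <<'E'
from h import *
s=status.read_state(); im=get_image("wrist"); W,T=wcloud(im,s); save(im,"w2.png",(150,150,500,450),1.5)
E
```

```text
clock: 5.6
eef_pos: [525.1, 43.9, 33.2]
tool_rot: [3.141, -0.001, -2.955]
force: [0.4, -0.0, 0.6]
width: 85.4
gripper_force: 0.0
clock: 6.1
eef_pos: [525.7, 44.0, 34.3]
tool_rot: [-3.142, 0.0, -2.955]
force: [-0.5, 0.1, 1.6]
width: 16.9
gripper_force: 58.4
```

View pics/w2.png

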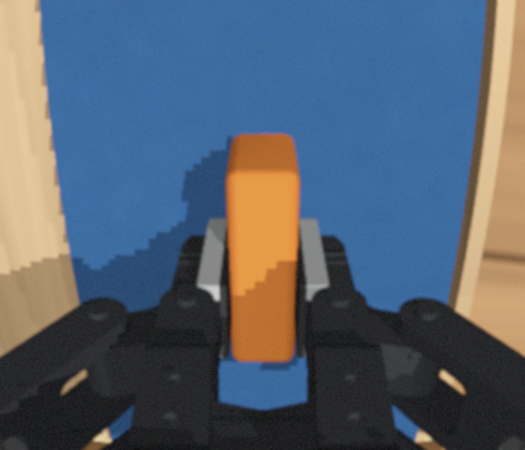

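The bar is held between the pads (16.9 mm, 58 N). Now I drag it along the box's -y.

```bash
python3 -m handwheel '[{"delta_pos":[0.1,-0.5,0],"yaw":0},{"delta_pos":[0.2,-1.0,0],"yaw":0},{"delta_pos":[0.2,-1.2,0],"yaw":0},{"delta_pos":[0.25,-1.3,0],"yaw":0},{"delta_pos":[0.25,-1.3,0],"yaw":0},{"delta_pos":[0.25,-1.3,0],"yaw":0},{"delta_pos":[0.25,-1.2,0],"yaw":0},{"delta_pos":[0.2,-1.2,0],"yaw":0},{"delta_pos":[0.2,-0.8,0],"yaw":0},{"delta_pos":[0.1,-0.4,0],"yaw":0}]'; python3 -m handwheel '[{"delta_pos":[0.05,-0.3,0],"yaw":0},{"delta_pos":[0.05,-0.3,0],"yaw":0},{"delta_pos":[0.05,-0.3,0],"yaw":0},{"delta_pos":[0,0,0],"yaw":0}]'
```

```text
clock: 6.98
eef_pos: [545.4, -59.8, 34.3]
tool_rot: [-3.141, -0.0, -2.957]
force: [-2.9, 1.2, 8.2]
width: 16.5
gripper_force: 59.3
clock: 7.32
eef_pos: [546.9, -67.8, 34.3]
tool_rot: [-3.141, -0.0, -2.956]
force: [-1.2, 0.2, 5.8]
width: 16.9
gripper_force: 59.3
```

```bash
python3 -m handwheel '[{"delta_pos":[0.05,-0.25,0],"yaw":0},{"delta_pos":[0.05,-0.25,0],"yaw":0},{"delta_pos":[0,0,0],"yaw":0}]'; python3 -m handwheel '[{"delta_pos":[0.05,-0.2,0],"yaw":0},{"delta_pos":[0.05,-0.2,0],"yaw":0},{"delta_pos":[0,0,0],"yaw":0}]'
```

```text
clock: 7.57
eef_pos: [546.9, -67.6, 34.2]
tool_rot: [3.136, -0.001, -2.953]
force: [-4.5, 8.6, 9.6]
width: 16.4
gripper_force: 59.8
clock: 7.82
eef_pos: [546.8, -67.6, 34.2]
tool_rot: [3.132, -0.003, -2.951]
force: [-7.2, 17.1, 11.7]
width: 17.0
gripper_force: 60.3
```

```bash
python3 -m handwheel '[{"delta_pos":[-0.1,0.45,0],"yaw":0},{"delta_pos":[-0.1,0.45,0],"yaw":0},{"delta_pos":[0,0,0],"yaw":0},{"delta_pos":[0,0,0],"yaw":0}]' 1; python3 -m handwheel '[{"delta_pos":[0,0,1.0],"yaw":0},{"delta_pos":[0,0,3],"yaw":0},{"delta_pos":[0,0,4],"yaw":0},{"delta_pos":[0,2.5,3],"yaw":0},{"delta_pos":[0,4,0],"yaw":0},{"delta_pos":[0,3.5,0],"yaw":0},{"delta_pos":[0,1.5,0],"yaw":0},{"delta_pos":[0,0,0],"yaw":0}]'
python3 - <<'E'
from h import *
s=status.read_state(); im=get_image("wrist"); W,T=wcloud(im,s); save(im,"w3.png"); np.savez("w3.npz",W=W,**im); print(s["eef_pos"],s["tool_rot"])
t=get_image("top"); P,H,S,V,R=masks(t); print(prect(t,R(450,750,-200,200,70,110)&(H<14)&(S>140),94))
np.savez("top2.npz",**t)
E
```

```text
clock: 8.15
eef_pos: [547.1, -67.9, 33.7]
tool_rot: [-3.141, -0.0, -2.956]
force: [-1.5, 0.2, 0.2]
width: 64.9
gripper_force: 0.0
clock: 8.82
eef_pos: [547.4, 53.2, 145.1]
tool_rot: [3.139, 0.002, -2.949]
force: [0.2, -0.2, -0.4]
width: 85.6
gripper_force: 0.0
[547.36091241  53.17281666 145.08308035] [ 3.13901979e+00  2.43355134e-03 -2.94895030e+00]
(152, array([543. , -67.4]), array([543.2, -67.3]), array([59.5, 17.4]), 10.4)
```

View pics/w3.png

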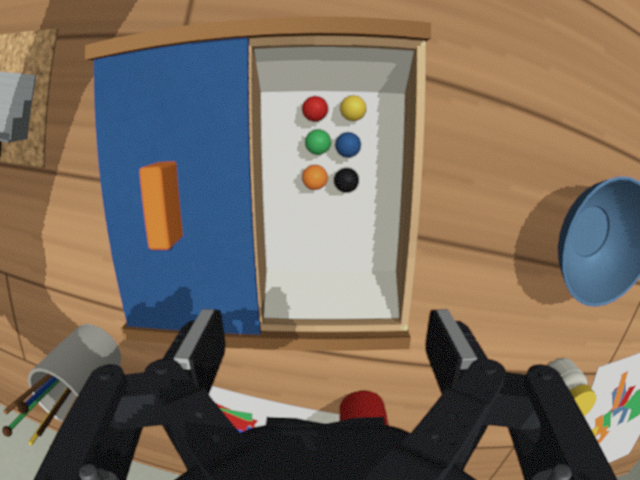

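The cover is open and all six beads are visible in the bay, as a 2×3 grid around pixels (315–353, 108–180). Next I work out their positions in box coordinates.

```bash
cat >> h.py <<'E'
O=np.array([535.,-7.]); YB=0.1885; ex=np.array([np.cos(YB),np.sin(YB)]); ey=np.array([-np.sin(YB),np.cos(YB)])
def tobox(p): d=np.atleast_2d(p)[:,:2]-O; return np.c_[d@ex,d@ey].round(1)
def toworld(bx,by): return (O+bx*ex+by*ey).round(1)
E
python3 - <<'E'
from h import *
d=np.load("w3.npz"); W=d["W"]; hsv=cv2.cvtColor(d["color"],cv2.COLOR_RGB2HSV).astype(int)
for n,u,v in [("red",315,108),("yel",353,108),("grn",318,141),("blu",348,145),("ora",315,177),("blk",346,180)]: 
    p=W[v-3:v+4,u-3:u+4].reshape(-1,3).mean(0); print(n,p.round(1),tobox(p))
for n,u,v in [("wall+y inner",412,180),("railtop-x",260,35),("railtop+x",330,338),("floor",330,250),("foot-x",330,92),("walltop+y",416,180),("block",258,200)]: print(n,W[v,u].round(1),tobox(W[v,u]))
# mat & scoop coarse from wrist
t=dict(np.load("top2.npz")); P,H,S,V,R=masks(t)
for nm,m,z in [("handletop",R(440,620,-420,-220,98,130),114),("pan",R(440,620,-420,-220,-5,22)&(S<60)&(V>90),6)]: print(nm,prect(t,m,z))
m=R(380,620,-430,-220,-9,40)&(H>8)&(H<28)&(V>110)
r,c=np.nonzero(R(380,620,-430,-220,-30,40));
E
```

```text
red [460.7  28.8  38. ] [[-66.3  49.1]]
yel [455.  57.  38.] [[-66.6  77.9]]
grn [485.8  35.9  32. ] [[-40.3  51.3]]
blu [484.3  59.5  32. ] [[-37.3  74.8]]
ora [514.6  38.9  32. ] [[-11.5  48.9]]
blk [511.3  63.1  38.1] [[-10.2  73.3]]
wall+y inner [498.5 110.6  53.6] [[-13.8 122.3]]
railtop-x [415.5 -18.4  62.4] [[-119.5   11.2]]
railtop+x [637.8  75.2  65.6] [[116.4  61.5]]
floor [581.2  64.7   9.7] [[58.8 61.8]]
foot-x [444.5  37.7  10.3] [[-80.5  60.8]]
walltop+y [497.7 113.2  54.9] [[-14.1 125.1]]
block [540.9  -3.   34.7] [[6.6 2.8]]
handletop (63, array([ 529.3, -311.5]), array([ 529.6, -310.9]), array([17.9, 23.4]), 88.0)
pan (585, array([ 481.4, -313.2]), array([ 484. , -312.5]), array([73.4, 69.9]), 85.4)
```

```bash
python3 -m handwheel '[{"delta_pos":[-0.2,-2.0,0],"yaw":-0.03},{"delta_pos":[-0.2,-4.0,0],"yaw":-0.03},{"delta_pos":[-0.2,-4.1,0],"yaw":-0.03},{"delta_pos":[-0.2,-4.1,0],"yaw":-0.03},{"delta_pos":[-0.3,-4.1,0],"yaw":-0.03},{"delta_pos":[-0.2,-4.1,0],"yaw":-0.03},{"delta_pos":[-0.3,-4.1,0],"yaw":-0.03},{"delta_pos":[-0.2,-4.1,0],"yaw":-0.03},{"delta_pos":[-0.2,-3.8,0],"yaw":-0.03},{"delta_pos":[-0.2,-2.0,0],"yaw":-0.01}]'; python3 -m handwheel '[{"delta_pos":[0,0,0],"yaw":0},{"delta_pos":[0,0,0],"yaw":0},{"delta_pos":[0,0,0],"yaw":0}]';  python3 - <<'E'
from h import *
s=status.read_state(); im=get_image("wrist"); W,T=wcloud(im,s); save(im,"w4.png"); np.savez("w4.npz",W=W,T=T,**im); print(s["eef_pos"],s["tool_rot"],s["qpos"].round(2))
E
```

```text
clock: 9.75
eef_pos: [521.5, -325.6, 143.9]
tool_rot: [-3.136, -0.001, 3.037]
force: [0.0, -0.5, 0.0]
width: 85.2
gripper_force: 0.0
clock: 10.0
eef_pos: [524.1, -316.3, 143.7]
tool_rot: [3.141, -0.001, 3.046]
force: [0.1, -0.4, 0.2]
width: 85.3
gripper_force: 0.0
[ 524.09421505 -316.30142051  143.66201664] [ 3.14089366e+00 -8.66442205e-04  3.04634015e+00] [ 0.56  0.63 -0.1   1.68  0.08  0.84  1.9 ]
```

View pics/w4.png

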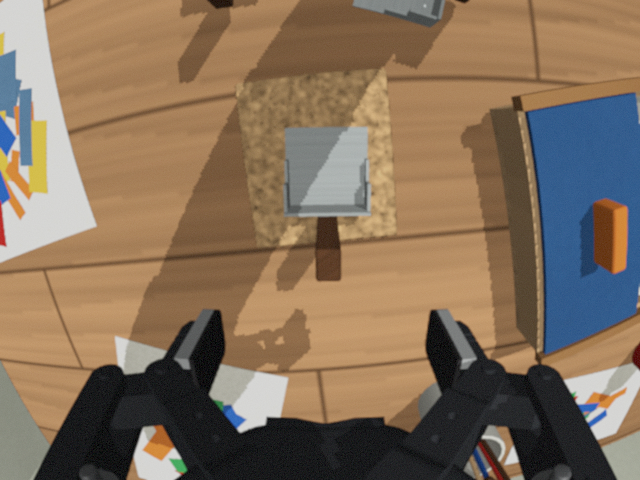

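The scoop's handle is at pixels (316–341, 218–280) and its pan at (285–369, 127–215), close to the tool's axis line. From here I work from numbers.

Run:
```python
from h import *
d=np.load("w4.npz"); W=d["W"];T=d["T"]; 
for u,v in [(328,278),(328,265),(328,252),(328,240),(318,265),(339,265)]: print(u,v,W[v,u].round(1),T[v,u].round(1))
hsv=cv2.cvtColor(d["color"],cv2.COLOR_RGB2HSV).astype(int)
reg=np.zeros((480,640),bool); reg[215:300,300:355]=1
top=reg&(W[...,2]>106)&(W[...,2]<125); print("top",top.sum(),cv2.minAreaRect(W[top][:,:2].astype(np.float32)),np.median(W[top][:,2]))
print(cv2.minAreaRect(T[top][:,:2].astype(np.float32)))
reg[:]=0; reg[110:225,270:385]=1
pan=reg&(hsv[...,1]<60)&(W[...,2]<12)&(W[...,2]>0); print("pan",pan.sum(),cv2.minAreaRect(W[pan][:,:2].astype(np.float32)),np.median(W[pan][:,2]))
reg[:]=0; reg[60:250,225:405]=1
mat=reg&(hsv[...,1]>60)&(hsv[...,2]>120)&(W[...,2]>2)&(W[...,2]<7)&(hsv[...,0]>8); m=biggest(mat|pan)
print("mat",m.sum(),cv2.minAreaRect(W[m][:,:2].astype(np.float32)),np.median(W[m][:,2]))
reg[:]=0; reg[60:300,225:405]=1
bw=reg&(W[...,2]>33)&(W[...,2]<39)&(hsv[...,1]<60); print("backwall top", bw.sum(), np.polyfit(W[bw][:,1],W[bw][:,0],1) if bw.sum()>5 else 0)
```

```text
328 278 [ 538.7 -315.7  113.6] [-14.5   2.   30. ]
328 265 [ 529.7 -314.8  114.4] [-5.4  2.  29.3]
328 252 [ 521.3 -314.1  114.2] [ 3.   1.9 29.4]
328 240 [ 519.2 -313.7   97.8] [ 5.1  2.1 45.8]
318 265 [ 528.7 -320.9  115.2] [-5.1 -4.1 28.5]
339 265 [ 530.5 -308.1  113.9] [-5.6  8.7 29.8]
top 921 ((529.7574462890625, -315.1153869628906), (15.614270210266113, 21.8322696685791), 84.41771697998047) 114.22797751874475
((-5.552053451538086, 1.6979169845581055), (21.83180046081543, 15.615270614624023), 0.1251896470785141)
pan 6263 ((489.14715576171875, -310.4223937988281), (75.87651062011719, 79.94903564453125), 85.34402465820312) 6.480252893805613
mat 22291 ((477.364013671875, -317.2745361328125), (151.20742797851562, 131.94601440429688), 0.1880657821893692) 4.808703871890572
backwall top 476 [8.83411524e-02 5.44198453e+02]
```

```bash
python3 -m handwheel '[{"delta_pos":[0.3,0.05,-1.5],"yaw":0},{"delta_pos":[0.27,0.05,-2.5],"yaw":0},{"delta_pos":[0,0,-2.5],"yaw":0},{"delta_pos":[0,0,-2.0],"yaw":0},{"delta_pos":[0,0,-1.5],"yaw":0},{"delta_pos":[0,0,-0.9],"yaw":0},{"delta_pos":[0,0,-0.4],"yaw":0},{"delta_pos":[0,0,0],"yaw":0}]'; python3 -m handwheel '[{"delta_pos":[0,0,0],"yaw":0},{"delta_pos":[0,0,0],"yaw":0},{"delta_pos":[0,0,0],"yaw":0},{"delta_pos":[0,0,0],"yaw":0},{"delta_pos":[0,0,0],"yaw":0},{"delta_pos":[0,0,0],"yaw":0},{"delta_pos":[0,0,0],"yaw":0}]' -1
```

```text
clock: 10.72
eef_pos: [530.7, -314.1, 30.4]
tool_rot: [3.141, -0.001, 3.049]
force: [0.2, -0.7, 0.1]
width: 85.6
gripper_force: 0.0
clock: 11.3
eef_pos: [531.2, -315.4, 31.4]
tool_rot: [-3.141, 0.001, 3.048]
force: [-0.2, -0.3, 2.6]
width: 15.4
gripper_force: 58.7
```

```bash
python3 -m handwheel '[{"delta_pos":[0,0,1.0],"yaw":0},{"delta_pos":[0,0,2.5],"yaw":0},{"delta_pos":[0,0,3.0],"yaw":0},{"delta_pos":[0,0,2.0],"yaw":0},{"delta_pos":[0,0,1.0],"yaw":0},{"delta_pos":[0,0,0.5],"yaw":0},{"delta_pos":[0,0,0],"yaw":0}]';  cat > tilt.py <<'E'
from h import *
s=status.read_state(); im=get_image("wrist"); W,T=wcloud(im,s); print(s["eef_pos"].round(1),s["tool_rot"].round(3))
hsv=cv2.cvtColor(im["color"],cv2.COLOR_RGB2HSV).astype(int)
reg=np.zeros((480,640),bool); reg[60:330,230:430]=1
near=(im["z_map"]>0)&(T[...,0]>8)&(T[...,0]<95)&(abs(T[...,1])<40)&(T[...,2]>25)&(T[...,2]<75)
back=near&(hsv[...,1]<70)
p=T[near&(T[...,0]>16)&(abs(T[...,1])<28)&(T[...,2]<45)&(hsv[...,1]<60)]
A=np.c_[p[:,0],p[:,1],np.ones(len(p))]
for _ in range(4):
    c,*_r=np.linalg.lstsq(A,p[:,2],rcond=None); k=abs(A@c-p[:,2])<2.5; A,p=A[k],p[k]
print("pan n",len(p),"slope x (pos=lip lower)",np.degrees(c[:2]).round(2),"z at x=46",(c[0]*46+c[2]).round(1),"x range",p[:,0].min().round(1),p[:,0].max().round(1))
np.savez("wt.npz",W=W,T=T,**im)
E
python3 tilt.py
```

```text
clock: 11.88
eef_pos: [530.8, -315.1, 131.5]
tool_rot: [-3.141, 0.001, 3.048]
force: [-0.3, 0.2, -1.2]
width: 14.9
gripper_force: 58.7
[ 530.8 -315.1  131.5] [-3.141e+00  1.000e-03  3.048e+00]
pan n 4806 slope x (pos=lip lower) [0.03 0.01] z at x=46 25.5 x range 16.0 81.7
```

The scoop hangs level in the grip (slope 0.03°, lip 81.7 mm ahead). Now I carry it over the bay.

```bash
python3 -m handwheel '[{"delta_pos":[0.4,1.6,0],"yaw":0.02},{"delta_pos":[0.7,3.4,0],"yaw":0.03},{"delta_pos":[0.8,4.0,0],"yaw":0.03},{"delta_pos":[0.8,4.0,0],"yaw":0.03},{"delta_pos":[0.8,4.0,0],"yaw":0.03},{"delta_pos":[0.8,4.0,0],"yaw":0.03},{"delta_pos":[0.8,4.0,0],"yaw":0.03},{"delta_pos":[0.8,4.0,0],"yaw":0.03},{"delta_pos":[0.8,4.0,0],"yaw":0.03},{"delta_pos":[0.6,3.0,0],"yaw":0.02}]'; python3 -m handwheel '[{"delta_pos":[0.4,1.8,0],"yaw":0},{"delta_pos":[0.1,0.6,0],"yaw":0},{"delta_pos":[0,0,0],"yaw":0},{"delta_pos":[0,0,0],"yaw":0}]'
python3 - <<'E'
from h import *
s=status.read_state(); print(s["eef_pos"],s["tool_rot"],tobox(s["eef_pos"]))
E
```

```text
clock: 12.77
eef_pos: [602.5, 50.9, 129.2]
tool_rot: [3.139, -0.002, -2.949]
force: [-0.0, -0.1, -1.5]
width: 15.2
gripper_force: 58.7
clock: 13.1
eef_pos: [607.6, 67.7, 129.7]
tool_rot: [-3.14, -0.003, -2.956]
force: [-0.6, -0.5, -0.7]
width: 15.0
gripper_force: 58.7
[607.56780604  67.70578618 129.67654117] [-3.14044454e+00 -2.83158313e-03 -2.95559757e+00] [[85.3 59.8]]
```

```bash
python3 -m handwheel '[{"delta_pos":[0.15,0.28,-1.0],"yaw":0},{"delta_pos":[0,0,-2.0],"yaw":0},{"delta_pos":[0,0,-2.3],"yaw":0},{"delta_pos":[0,0,-1.6],"yaw":0},{"delta_pos":[0,0,-1.0],"yaw":0},{"delta_pos":[0,0,-0.5],"yaw":0},{"delta_pos":[0,0,0],"yaw":0},{"delta_pos":[0,0,0],"yaw":0}]'
python3 - <<'E'
from h import *
s=status.read_state(); print(s["eef_pos"],s["tool_rot"],tobox(s["eef_pos"]),"under",s["eef_pos"][2]-27.4)
im=get_image("wrist"); W,T=wcloud(im,s); hsv=cv2.cvtColor(im["color"],cv2.COLOR_RGB2HSV).astype(int)
d=(W[...,:2]-O); bx=d@ex; by=d@ey
m=(im["z_map"]>0)&(bx>-115)&(bx<10)&(by>5)&(by<123)&(W[...,2]>18)&(W[...,2]<45)&(T[...,0]>83)&((hsv[...,1]>110)|(hsv[...,2]<60))
n,l,st,ce=cv2.connectedComponentsWithStats(m.astype(np.uint8))
for i in range(1,n):
    if st[i,4]>40: q=l==i; print(st[i,4],bx[q].mean().round(1),by[q].mean().round(1),W[q][:,2].max().round(1),np.median(im["color"][q],0))
E
```

```text
clock: 13.77
eef_pos: [610.6, 71.2, 47.1]
tool_rot: [-3.141, 0.001, -2.956]
force: [0.8, -0.2, -1.5]
width: 15.2
gripper_force: 58.7
[610.63799707  71.20731401  47.07761186] [-3.14142314e+00  5.21091824e-04 -2.95625936e+00] [[89.  62.6]] under 19.677611861170753
224 -57.7 48.7 31.0 [100.  24.  21.]
180 -58.1 78.6 29.8 [115.   99.5  35. ]
1041 -37.5 51.3 34.3 [ 61. 152.  84.]
1015 -35.5 74.9 33.8 [ 45.  81. 124.]
1124 -9.4 48.8 33.8 [206. 125.  56.]
1038 -7.0 73.8 34.0 [29. 29. 29.]
```

```bash
python3 -m handwheel '[{"delta_pos":[-0.2,-0.04,-0.2],"yaw":0},{"delta_pos":[-0.2,-0.04,-0.25],"yaw":0},{"delta_pos":[-0.2,-0.04,-0.25],"yaw":0},{"delta_pos":[-0.2,-0.03,-0.2],"yaw":0},{"delta_pos":[0,0,0],"yaw":0},{"delta_pos":[0,0,0],"yaw":0}]'; python3 -m handwheel '[{"delta_pos":[0,0,-0.1],"yaw":0},{"delta_pos":[0,0,0],"yaw":0},{"delta_pos":[0,0,0],"yaw":0}]'
```

```text
clock: 14.32
eef_pos: [601.9, 70.2, 37.7]
tool_rot: [-3.142, -0.0, -2.955]
force: [-0.1, 0.3, -2.3]
width: 15.4
gripper_force: 58.7
clock: 14.57
eef_pos: [602.5, 70.4, 37.3]
tool_rot: [-3.142, 0.001, -2.955]
force: [-0.7, -0.5, 3.9]
width: 14.7
gripper_force: 59.5
```

```bash
python3 -m handwheel '[{"delta_pos":[-0.2,-0.04,0],"yaw":0},{"delta_pos":[-0.4,-0.076,0],"yaw":0},{"delta_pos":[-0.4,-0.076,0],"yaw":0},{"delta_pos":[-0.4,-0.076,0],"yaw":0},{"delta_pos":[-0.4,-0.076,0],"yaw":0},{"delta_pos":[-0.4,-0.076,0],"yaw":0},{"delta_pos":[-0.4,-0.076,0],"yaw":0},{"delta_pos":[-0.4,-0.076,0],"yaw":0},{"delta_pos":[-0.4,-0.076,0],"yaw":0},{"delta_pos":[-0.4,-0.076,0],"yaw":0}]'
cat > beads.py <<'E'
from h import *
s=status.read_state(); g=tobox(s["eef_pos"])[0]; print(s["eef_pos"].round(1),s["force"].round(1),"grip",g,"lip x",(g[0]-81.7).round(1),"under",(s["eef_pos"][2]-27.4).round(1))
im=get_image("wrist"); W,T=wcloud(im,s); hsv=cv2.cvtColor(im["color"],cv2.COLOR_RGB2HSV).astype(int)
d=(W[...,:2]-O); bx=d@ex; by=d@ey
m=(im["z_map"]>0)&(T[...,0]>8)&(T[...,0]<170)&(abs(T[...,1])<80)&(T[...,2]>-5)&(T[...,2]<48)&((hsv[...,1]>110)|(hsv[...,2]<60))
n,l,st,ce=cv2.connectedComponentsWithStats(m.astype(np.uint8))
for i in range(1,n):
    if st[i,4]>60: q=l==i; print(st[i,4],"fromlip",(81.7-T[q][:,0].mean()).round(1),"lat",T[q][:,1].mean().round(1),"top z above pan",(25.4-T[q][:,2].min()).round(1),"box",bx[q].mean().round(),by[q].mean().round(),np.median(im["color"][q],0).astype(int))
np.savez("wt.npz",W=W,T=T,**im)
E
python3 beads.py
```

```text
clock: 15.4
eef_pos: [565.1, 63.2, 37.4]
tool_rot: [3.142, 0.003, -2.955]
force: [4.2, 1.1, 5.1]
width: 15.3
gripper_force: 59.6
[565.1  63.2  37.4] [4.2 1.1 5.1] grip [42.7 63.3] lip x -39.0 under 10.0
2428 fromlip -26.3 lat -9.3 top z above pan 22.4 box -65.0 54.0 [94 87 57]
1225 fromlip -36.7 lat 18.9 top z above pan 22.4 box -76.0 82.0 [194 173  69]
2396 fromlip -5.8 lat 10.4 top z above pan 24.4 box -45.0 74.0 [37 48 56]
1232 fromlip -7.1 lat -27.8 top z above pan 22.1 box -46.0 36.0 [211 129  58]
```

```bash
python3 -m handwheel '[{"delta_pos":[-0.35,-0.067,0],"yaw":0},{"delta_pos":[-0.35,-0.067,0],"yaw":0},{"delta_pos":[-0.35,-0.067,0],"yaw":0},{"delta_pos":[-0.35,-0.067,0],"yaw":0},{"delta_pos":[-0.35,-0.067,0],"yaw":0},{"delta_pos":[-0.35,-0.067,0],"yaw":0},{"delta_pos":[-0.35,-0.067,0],"yaw":0},{"delta_pos":[-0.35,-0.067,0],"yaw":0}]'; python3 beads.py
```

```text
clock: 16.12
eef_pos: [537.3, 57.9, 37.4]
tool_rot: [3.141, 0.003, -2.955]
force: [4.1, 0.1, 6.0]
width: 15.7
gripper_force: 59.8
[537.3  57.9  37.4] [4.1 0.1 6. ] grip [14.4 63.4] lip x -67.3 under 10.0
3673 fromlip 4.4 lat -8.9 top z above pan 24.2 box -63.0 55.0 [69 49 45]
1170 fromlip -6.2 lat 15.2 top z above pan 22.6 box -73.0 79.0 [ 49  88 134]
1197 fromlip -3.8 lat 41.9 top z above pan 21.9 box -71.0 105.0 [185 163  64]
1203 fromlip 3.5 lat -41.5 top z above pan 22.2 box -64.0 22.0 [215 133  60]
```

```bash
python3 -m handwheel '[{"delta_pos":[-0.3,-0.057,0],"yaw":0},{"delta_pos":[-0.3,-0.057,0],"yaw":0},{"delta_pos":[-0.3,-0.057,0],"yaw":0},{"delta_pos":[-0.2,-0.038,0],"yaw":0},{"delta_pos":[0,0,0],"yaw":0}]'
cat >> beads.py <<'E'
def cls(lo,hi,name,c):
    print(name, end=" ")
cols={"red":(H0:=hsv[...,0],)}
HH,SS,VV=hsv[...,0],hsv[...,1],hsv[...,2]
for nm,q in {"red":((HH<7)|(HH>172))&(SS>120)&(VV>50),"orange":(HH>9)&(HH<19)&(SS>110)&(VV>110),"yellow":(HH>20)&(HH<34)&(SS>110),"green":(HH>50)&(HH<85)&(SS>80),"blue":(HH>95)&(HH<118)&(SS>110),"black":(VV<48)}.items():
    q=biggest(m&q)
    if q.sum()>40: print(nm,q.sum(),"fromlip",(81.7-T[q][:,0].mean()).round(1),"lat",T[q][:,1].mean().round(1),"topz",(25.4-np.percentile(T[q][:,2],3)).round(1))
E
sed -i '/^def cls/d;/^    print(name/d;/^cols=/d' beads.py; python3 beads.py
```

```text
clock: 16.58
eef_pos: [525.7, 55.7, 37.3]
tool_rot: [3.142, 0.002, -2.955]
force: [3.2, 1.2, 5.4]
width: 15.4
gripper_force: 59.7
[525.7  55.7  37.3] [3.2 1.2 5.4] grip [ 2.6 63.3] lip x -79.1 under 9.9
110 fromlip -76.2 lat -71.5 top z above pan -9.3 box -155.0 -8.0 [175 136  95]
103 fromlip -76.2 lat 71.2 top z above pan -9.4 box -155.0 135.0 [188 147 103]
3711 fromlip 6.8 lat -24.1 top z above pan 24.7 box -72.0 39.0 [170 125  61]
1212 fromlip 0.0 lat 15.2 top z above pan 23.7 box -79.0 79.0 [ 49  88 134]
1227 fromlip 8.8 lat 45.4 top z above pan 22.0 box -70.0 109.0 [167 147  56]
1201 fromlip 20.7 lat 9.2 top z above pan 24.2 box -58.0 73.0 [33 33 33]
red 1259 fromlip 0.1 lat -25.9 topz 22.9
orange 1179 fromlip 14.9 lat -41.6 topz 20.8
yellow 1203 fromlip 8.7 lat 45.1 topz 20.7
green 1242 fromlip 5.8 lat -5.6 topz 22.9
blue 1212 fromlip 0.0 lat 15.2 topz 22.9
black 1060 fromlip 20.8 lat 9.1 topz 22.8
```

```bash
python3 -m handwheel '[{"delta_pos":[-0.2,-0.037,0.2],"yaw":0},{"delta_pos":[-0.2,-0.037,0.2],"yaw":0},{"delta_pos":[-0.2,-0.037,0.2],"yaw":0},{"delta_pos":[-0.2,-0.037,0.2],"yaw":0},{"delta_pos":[-0.2,-0.037,0.2],"yaw":0},{"delta_pos":[-0.2,-0.037,0.2],"yaw":0},{"delta_pos":[-0.2,-0.037,0.2],"yaw":0},{"delta_pos":[-0.2,-0.037,0.2],"yaw":0}]'; python3 beads.py|grep -v "\["; python3 beads.py|head -1;python3 tilt.py
```

```text
clock: 17.3
eef_pos: [507.9, 52.3, 52.7]
tool_rot: [-3.142, -0.002, -2.955]
force: [-0.5, -0.7, -1.8]
width: 15.5
gripper_force: 58.9
red 1249 fromlip 4.3 lat -26.4 topz 22.7
orange 911 fromlip 30.8 lat -45.7 topz 5.2
yellow 988 fromlip 26.2 lat 45.5 topz 5.2
green 1242 fromlip 7.5 lat -5.4 topz 22.8
blue 1207 fromlip 3.7 lat 16.3 topz 22.7
black 1023 fromlip 24.0 lat 9.0 topz 22.6
[507.6  52.2  53.1] [-1.1  0.2 -1. ] grip [-15.8  63.3] lip x -97.5 under 25.7
[508.   52.3  52.9] [-3.141e+00 -2.000e-03 -2.955e+00]
pan n 3082 slope x (pos=lip lower) [0.15 0.01] z at x=46 25.5 x range 16.1 85.0
```

```bash
python3 -m handwheel '[{"delta_pos":[-0.15,-0.029,0.15],"yaw":0},{"delta_pos":[-0.2,-0.037,0.2],"yaw":0},{"delta_pos":[-0.2,-0.037,0.2],"yaw":0},{"delta_pos":[-0.2,-0.037,0.2],"yaw":0},{"delta_pos":[-0.2,-0.037,0.2],"yaw":0},{"delta_pos":[-0.2,-0.037,0.2],"yaw":0},{"delta_pos":[-0.15,-0.029,0.2],"yaw":0},{"delta_pos":[-0.1,-0.019,0.2],"yaw":0},{"delta_pos":[0,0,0.2],"yaw":0},{"delta_pos":[0,0,0.1],"yaw":0}]'; python3 beads.py|grep -v "\]$"; python3 beads.py|head -1
```

```text
clock: 18.28
eef_pos: [495.3, 50.0, 71.7]
tool_rot: [-3.142, 0.0, -2.955]
force: [0.7, -0.5, -2.7]
width: 15.1
gripper_force: 58.8
[495.3  50.   71.7] [ 0.7 -0.5 -2.7] grip [-28.3  63.4] lip x -110.0 under 44.3
red 1261 fromlip 7.5 lat -26.6 topz 22.7
orange 6961 fromlip -15.3 lat -5.6 topz 21.5
yellow 637 fromlip 38.7 lat 47.2 topz -13.6
green 1243 fromlip 7.6 lat -5.5 topz 22.6
blue 4821 fromlip 31.5 lat -70.2 topz 17.5
black 1025 fromlip 27.2 lat 8.9 topz 22.6
[495.5  50.1  71.7] [ 0.8 -0.  -2.2] grip [-28.1  63.4] lip x -109.8 under 44.3
```

```bash
sed -i 's/abs(T\[...,1\])<80/abs(T[...,1])<36/; s/T\[...,0\]<170/T[...,0]<90/' beads.py; python3 -m handwheel '[{"delta_pos":[0,0,0.2],"yaw":0},{"delta_pos":[0,0,0.4],"yaw":0},{"delta_pos":[0,0,0.4],"yaw":0},{"delta_pos":[0,0,0.2],"yaw":0},{"delta_pos":[-0.05,-0.01,0.05],"yaw":0},{"delta_pos":[-0.1,-0.019,0],"yaw":0},{"delta_pos":[-0.1,-0.019,0],"yaw":0}]'; python3 beads.py|grep -v "\]$"; python3 beads.py|head -1
```

```text
clock: 18.97
eef_pos: [492.6, 49.5, 83.8]
tool_rot: [3.142, -0.0, -2.955]
force: [0.2, -0.9, -2.0]
width: 15.1
gripper_force: 58.8
[492.6  49.5  83.8] [ 0.2 -0.9 -2. ] grip [-31.1  63.4] lip x -112.8 under 56.4
red 1231 fromlip 7.6 lat -26.4 topz 22.5
orange 497 fromlip -7.3 lat -0.9 topz 9.3
green 1241 fromlip 7.6 lat -5.5 topz 22.8
blue 1205 fromlip 7.6 lat 17.3 topz 22.7
black 1025 fromlip 27.2 lat 8.9 topz 22.7
[492.1  49.4  83.7] [-0.6 -0.1 -1.4] grip [-31.5  63.4] lip x -113.2 under 56.3
```

```bash
python3 -m handwheel '[{"delta_pos":[-0.1,-0.019,0],"yaw":0},{"delta_pos":[-0.1,-0.019,0],"yaw":0},{"delta_pos":[-0.1,-0.019,0],"yaw":0},{"delta_pos":[-0.1,-0.019,0],"yaw":0},{"delta_pos":[-0.05,-0.01,0],"yaw":0},{"delta_pos":[0,0,0],"yaw":0}]'; python3 beads.py|grep -v "\]$"
```

```text
clock: 19.57
eef_pos: [488.0, 48.6, 83.8]
tool_rot: [3.142, -0.0, -2.955]
force: [-0.1, -0.1, -1.8]
width: 15.1
gripper_force: 58.8
[488.   48.6  83.8] [-0.1 -0.1 -1.8] grip [-35.7  63.4] lip x -117.4 under 56.4
red 1233 fromlip 7.5 lat -26.4 topz 22.7
orange 1529 fromlip -5.3 lat -0.2 topz 9.4
green 1243 fromlip 7.6 lat -5.5 topz 22.7
blue 1205 fromlip 7.5 lat 17.3 topz 22.7
black 1035 fromlip 27.2 lat 8.9 topz 22.7
```

```bash
python3 -m handwheel '[{"delta_pos":[0,0,-0.15],"yaw":0},{"delta_pos":[0.05,0.01,-0.15],"yaw":0},{"delta_pos":[0.1,0.02,-0.15],"yaw":0},{"delta_pos":[0.1,0.02,-0.1],"yaw":0},{"delta_pos":[0,0,0],"yaw":0}]'; python3 tilt.py;  python3 beads.py|grep -v "\]$"
```

```text
clock: 20.03
eef_pos: [491.3, 49.1, 78.7]
tool_rot: [-3.141, 0.0, -2.955]
force: [0.4, -0.3, 6.1]
width: 15.6
gripper_force: 59.8
[491.3  49.1  78.7] [-3.141  0.    -2.955]
pan n 221 slope x (pos=lip lower) [-0.14 -0.03] z at x=46 25.2 x range 16.2 85.9
[491.2  49.1  78.8] [-0.1  0.1  4.8] grip [-32.5  63.3] lip x -114.2 under 51.4
red 1279 fromlip 5.3 lat -26.2 topz 24.9
orange 864 fromlip -6.6 lat -0.9 topz 14.6
green 1285 fromlip 5.3 lat -5.3 topz 25.1
blue 1234 fromlip 5.3 lat 17.4 topz 25.0
black 1062 fromlip 25.1 lat 9.0 topz 24.4
```

```bash
python3 -m handwheel '[{"delta_pos":[0.1,0.02,-0.12],"yaw":0},{"delta_pos":[0.12,0.02,-0.12],"yaw":0},{"delta_pos":[0.12,0.02,-0.12],"yaw":0},{"delta_pos":[0.12,0.02,-0.12],"yaw":0},{"delta_pos":[0.12,0.02,-0.12],"yaw":0},{"delta_pos":[0,0,0],"yaw":0}]'; python3 beads.py|grep -v "\]$"
```

```text
clock: 20.63
eef_pos: [496.8, 50.0, 72.7]
tool_rot: [-3.141, -0.0, -2.955]
force: [0.1, -0.2, 6.5]
width: 15.5
gripper_force: 60.4
[496.8  50.   72.7] [ 0.1 -0.2  6.5] grip [-26.8  63.2] lip x -108.5 under 45.3
red 1326 fromlip 10.3 lat -25.9 topz 29.6
green 1317 fromlip 14.5 lat -4.4 topz 29.3
blue 1300 fromlip 15.2 lat 17.5 topz 29.1
black 1071 fromlip 34.7 lat 9.1 topz 27.0
```

```bash
python3 -m handwheel '[{"delta_pos":[0,0,0],"yaw":0},{"delta_pos":[0,0,0],"yaw":0},{"delta_pos":[0,0,0],"yaw":0},{"delta_pos":[0,0,0],"yaw":0}]'
cat > tilt2.py <<'E'
from h import *
s=status.read_state(); im=get_image("wrist"); W,T=wcloud(im,s); hsv=cv2.cvtColor(im["color"],cv2.COLOR_RGB2HSV).astype(int)
q=(im["z_map"]>0)&(abs(T[...,1])<33)&(T[...,0]>18)&(T[...,0]<90)&(T[...,2]<32)&(T[...,2]>0)&(hsv[...,1]<60)&(hsv[...,2]>70)
p=T[q]; best=(0,)
for a in np.arange(-2,14,.25):
    t=np.tan(np.radians(a))
    for z0 in np.arange(24,34,.5):  # pan top z at x=0 
        n=(abs(p[:,2]-(z0-t*p[:,0]))<1).sum()
        if n>best[0]: best=(n,a,z0)
print("inliers,nose-up deg,z0",best,len(p))
E
python3 tilt2.py; python3 beads.py|grep -v "\]$"
```

```text
clock: 21.02
eef_pos: [496.8, 50.0, 72.8]
tool_rot: [-3.141, 0.0, -2.955]
force: [-0.1, -0.9, 4.7]
width: 15.8
gripper_force: 60.4
inliers,nose-up deg,z0 (np.int64(8375), np.float64(5.75), np.float64(25.0)) 12343
[496.8  50.1  72.8] [ 0.4 -1.1  4.9] grip [-26.8  63.2] lip x -108.5 under 45.4
red 1315 fromlip 10.4 lat -25.9 topz 29.7
green 1185 fromlip 47.5 lat -12.2 topz 25.8
blue 1257 fromlip 29.6 lat 20.5 topz 27.6
black 1032 fromlip 47.6 lat 9.3 topz 25.7
```

```bash
python3 -m handwheel '[{"delta_pos":[0,0,0.2],"yaw":0},{"delta_pos":[0,0,0.5],"yaw":0},{"delta_pos":[0.1,0.02,0.6],"yaw":0},{"delta_pos":[0.2,0.04,0.6],"yaw":0},{"delta_pos":[0.3,0.06,0.5],"yaw":0},{"delta_pos":[0.3,0.06,0.4],"yaw":0},{"delta_pos":[0.2,0.04,0.2],"yaw":0},{"delta_pos":[0.1,0.02,0],"yaw":0},{"delta_pos":[0,0,0],"yaw":0}]'; python3 tilt2.py; python3 beads.py|grep -v "\]$"
```

```text
clock: 21.87
eef_pos: [508.9, 52.7, 102.4]
tool_rot: [3.142, 0.0, -2.955]
force: [-0.4, 0.0, -2.8]
width: 15.1
gripper_force: 59.4
inliers,nose-up deg,z0 (np.int64(8453), np.float64(5.25), np.float64(25.0)) 12221
[508.4  52.6 102.1] [-0.1  0.4 -3.2] grip [-15.   63.5] lip x -96.7 under 74.7
red 1309 fromlip 10.9 lat -25.6 topz 29.1
green 1188 fromlip 48.0 lat -12.4 topz 25.5
blue 1253 fromlip 30.1 lat 20.6 topz 27.2
black 1036 fromlip 48.1 lat 9.3 topz 25.5
```

```bash
python3 -m handwheel '[{"delta_pos":[0.08,-0.4,0],"yaw":0},{"delta_pos":[0.17,-0.9,0],"yaw":0},{"delta_pos":[0.2,-1.0,0],"yaw":0},{"delta_pos":[0.15,-0.8,0],"yaw":0},{"delta_pos":[0.1,-0.5,0],"yaw":0},{"delta_pos":[0.06,-0.3,0],"yaw":0},{"delta_pos":[0.02,-0.1,0],"yaw":0},{"delta_pos":[0,0,0],"yaw":0}]'; python3 tilt2.py; python3 beads.py|grep -v "\]$"
```

```text
clock: 22.63
eef_pos: [516.4, 12.2, 102.3]
tool_rot: [3.141, 0.0, -2.956]
force: [-0.1, 0.6, -1.8]
width: 15.6
gripper_force: 59.3
inliers,nose-up deg,z0 (np.int64(8146), np.float64(5.25), np.float64(25.0)) 11900
[516.3  12.7 102.3] [-0.9 -0.1 -1.3] grip [-14.7  22.9] lip x -96.4 under 74.9
red 1261 fromlip 27.1 lat -15.4 topz 27.5
green 1189 fromlip 48.0 lat -12.2 topz 25.6
blue 1257 fromlip 29.9 lat 20.0 topz 27.2
black 1033 fromlip 48.0 lat 8.9 topz 25.6
```

```bash
python3 -m handwheel '[{"delta_pos":[0.12,0.27,0],"yaw":-0.02},{"delta_pos":[0.25,0.55,0],"yaw":-0.04},{"delta_pos":[0.37,0.82,0],"yaw":-0.06},{"delta_pos":[0.5,1.09,0],"yaw":-0.06},{"delta_pos":[0.62,1.37,0],"yaw":-0.06},{"delta_pos":[0.71,1.55,0],"yaw":-0.06},{"delta_pos":[0.79,1.73,0],"yaw":-0.06},{"delta_pos":[0.83,1.82,0],"yaw":-0.06},{"delta_pos":[0.83,1.82,0],"yaw":-0.06},{"delta_pos":[0.83,1.82,0],"yaw":-0.06}]'; python3 -m handwheel '[{"delta_pos":[0.79,1.73,0],"yaw":-0.06},{"delta_pos":[0.75,1.64,0],"yaw":-0.06},{"delta_pos":[0.67,1.46,0],"yaw":-0.06},{"delta_pos":[0.54,1.18,0],"yaw":-0.06},{"delta_pos":[0.42,0.91,0],"yaw":-0.06},{"delta_pos":[0.33,0.73,0],"yaw":-0.06},{"delta_pos":[0.25,0.55,0],"yaw":-0.04},{"delta_pos":[0.17,0.36,0],"yaw":-0.02},{"delta_pos":[0.08,0.18,0],"yaw":0},{"delta_pos":[0,0,0],"yaw":0}]'; python3 tilt2.py; python3 beads.py|grep -v "\]$"
python3 - <<'E'
from h import *
t=get_image("top"); P,H,S,V,R=masks(t); print("bowl",prect(t,R(400,650,250,470,-5,75)&(H>95)&(H<125),50)); s=status.read_state(); print(s["eef_pos"],s["tool_rot"])
E
```

```text
clock: 23.57
eef_pos: [574.9, 142.9, 102.3]
tool_rot: [3.141, -0.0, 2.785]
force: [0.8, -0.9, -2.5]
width: 15.3
gripper_force: 59.3
clock: 24.4
eef_pos: [614.5, 229.2, 102.1]
tool_rot: [-3.141, -0.0, 2.37]
force: [-0.3, 0.6, -1.9]
width: 15.1
gripper_force: 59.3
inliers,nose-up deg,z0 (np.int64(8259), np.float64(5.25), np.float64(25.0)) 11688
[614.5 228.4 102.2] [ 0.  -0.2 -1.3] grip [122.2 216.4] lip x 40.5 under 74.8
red 1273 fromlip 27.4 lat -18.5 topz 27.4
green 1202 fromlip 47.8 lat -12.9 topz 25.5
blue 1246 fromlip 31.2 lat 21.0 topz 27.0
black 1140 fromlip 48.0 lat 8.2 topz 25.5
bowl (148, array([517.5, 397.4]), array([517.4, 397.4]), array([75. , 18.7]), 1.1)
[614.63005737 227.7053422  102.30169648] [-3.14109119e+00  8.11755818e-06  2.36764920e+00]
```

Run:
```python
from h import *
s=status.read_state(); im=get_image("wrist"); W,T=wcloud(im,s); hsv=cv2.cvtColor(im["color"],cv2.COLOR_RGB2HSV).astype(int)
m=(im["z_map"]>0)&(hsv[...,0]>95)&(hsv[...,0]<120)&(hsv[...,1]>80)&(W[...,2]>44)&(W[...,2]<56)&(W[...,1]>250)
p=W[m]; print(m.sum(),np.percentile(p[:,2],[5,50,95]))
A=np.c_[2*p[:,:2],np.ones(len(p))]; c=np.linalg.lstsq(A,(p[:,:2]**2).sum(1),rcond=None)[0]; print(c[:2],np.sqrt(c[2]+c[:2]@c[:2]))
s=s["tool_rot"][2]; d=np.array([np.cos(s),np.sin(s)]); lipend=c[:2]+15*d; print("grip target",lipend-89*d,d)
```

```text
2749 [44.50701042 49.14292139 51.1900858 ]
[508.68452984 340.11560478] 65.51048566181005
grip target [561.60636374 288.39250069] [-0.71515992  0.69896087]
```

```bash
python3 -m handwheel '[{"delta_pos":[0.05,0.05,-0.1],"yaw":0},{"delta_pos":[0.1,0.12,-0.25],"yaw":0},{"delta_pos":[0.15,0.14,-0.3],"yaw":0},{"delta_pos":[0.1,0.1,-0.2],"yaw":0},{"delta_pos":[0.04,0.05,-0.05],"yaw":0},{"delta_pos":[0,0,0],"yaw":0}]' && python3 -m handwheel '[{"delta_pos":[-0.43,0.42,0],"yaw":0},{"delta_pos":[-1.14,1.12,0],"yaw":0},{"delta_pos":[-1.86,1.82,0],"yaw":0},{"delta_pos":[-2.29,2.24,0],"yaw":0},{"delta_pos":[2.5,-2.45,0],"yaw":0},{"delta_pos":[1.43,-1.4,0],"yaw":0},{"delta_pos":[0,0,0],"yaw":0},{"delta_pos":[0,0,0],"yaw":0}]'; python3 tilt2.py; python3 beads.py|grep -v "\]$"
```

```text
clock: 25.1
eef_pos: [619.1, 233.1, 92.9]
tool_rot: [-3.141, -0.0, 2.368]
force: [0.1, 0.4, -1.7]
width: 15.6
gripper_force: 59.3
clock: 25.77
eef_pos: [601.3, 250.1, 93.7]
tool_rot: [3.141, 0.001, 2.366]
force: [-0.9, -0.4, -0.9]
width: 15.6
gripper_force: 59.4
inliers,nose-up deg,z0 (np.int64(12629), np.float64(5.25), np.float64(25.0)) 16828
[600.4 251.3  93.5] [-0.7  0.8 -0.2] grip [112.6 241.5] lip x 30.9 under 66.1
```

The scoop is empty. Next I check that the beads are in the bowl and that the other two are still in the box.

```bash
cat > chk.py <<'E'
from h import *
import sys
s=status.read_state(); im=get_image("wrist"); W,T=wcloud(im,s); hsv=cv2.cvtColor(im["color"],cv2.COLOR_RGB2HSV).astype(int); H,S,V=hsv[...,0],hsv[...,1],hsv[...,2]
ok=im["z_map"]>0; C=np.array([508.7,340.1]); r=np.hypot(W[...,0]-C[0],W[...,1]-C[1])
b=ok&(r<60)&(W[...,2]<50)
for nm,q in {"red":((H<7)|(H>172))&(S>120),"orange":(H>9)&(H<19)&(S>110),"yellow":(H>20)&(H<34)&(S>110),"green":(H>50)&(H<85)&(S>80),"black":(V<45),"bluebead":(H>95)&(H<120)&(S>80)&(W[...,2]>18)&(r<25)}.items():
    q=biggest(b&q)
    if 25<q.sum()<20000: print(nm,q.sum(),W[q].mean(0).round(1))
m=ok&(H>95)&(H<120)&(S>80)&(W[...,2]>44)&(W[...,2]<56)&(r<90)&(r>50); p=W[m]
A=np.c_[2*p[:,:2],np.ones(len(p))]; c=np.linalg.lstsq(A,(p[:,:2]**2).sum(1),rcond=None)[0]; print("bowl",c[:2].round(1),np.sqrt(c[2]+c[:2]@c[:2]).round(1))
cv2.imwrite("pics/chk.png",cv2.resize(im["color"][:,:,::-1],(640,480)))
E
python3 chk.py
```

```text
red 721 [489.  334.7  24. ]
green 778 [512.5 337.   23.9]
black 637 [518.8 357.9  24.2]
bluebead 563 [497.3 354.   24. ]
bowl [508.8 340.1] 65.6
```

View pics/chk.png

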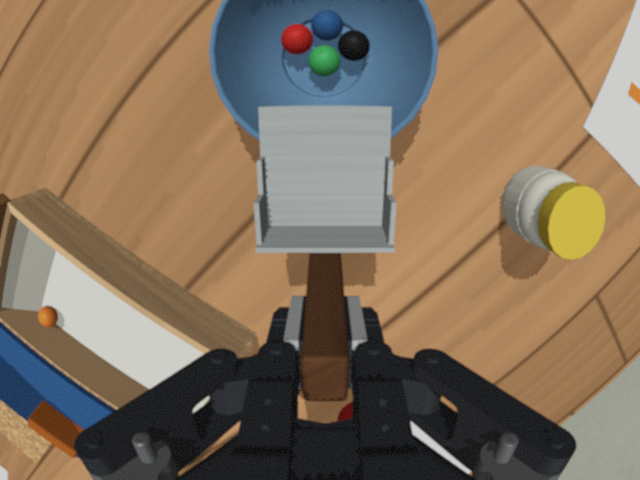

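Four beads are in the bowl: red (297,38), blue (327,24), black (353,44) and green (323,60). Orange is still in the bay at (47,316), and the glue jar is undisturbed. Now I return the scoop to the mat.

```bash
python3 -m handwheel '[{"delta_pos":[0.3,-0.3,0.8],"yaw":0},{"delta_pos":[0.5,-1.0,1.6],"yaw":0},{"delta_pos":[0,-2.0,1.5],"yaw":0.03},{"delta_pos":[-0.5,-3.2,0.8],"yaw":0.05},{"delta_pos":[-0.5,-3.6,0],"yaw":0.05},{"delta_pos":[-0.5,-3.6,0],"yaw":0.05},{"delta_pos":[-0.5,-3.6,0],"yaw":0.05},{"delta_pos":[-0.5,-3.6,0],"yaw":0.05},{"delta_pos":[-0.5,-3.6,0],"yaw":0.05},{"delta_pos":[-0.5,-3.6,0],"yaw":0.05}]'; python3 -m handwheel '[{"delta_pos":[-0.5,-3.6,0],"yaw":0.05},{"delta_pos":[-0.5,-3.6,0],"yaw":0.05},{"delta_pos":[-0.5,-3.6,0],"yaw":0.05},{"delta_pos":[-0.5,-3.6,0],"yaw":0.05},{"delta_pos":[-0.5,-3.6,0],"yaw":0.05},{"delta_pos":[-0.5,-3.6,0],"yaw":0.05},{"delta_pos":[-0.5,-3.0,0],"yaw":0.05},{"delta_pos":[-0.4,-2.0,0],"yaw":0},{"delta_pos":[0,-0.8,0],"yaw":0},{"delta_pos":[0,0,0],"yaw":0}]'; python3 tilt2.py; python3 -c "
from h import *
s=status.read_state(); print(s['eef_pos'],s['tool_rot'])"
```

```text
clock: 26.75
eef_pos: [574.1, -31.8, 141.2]
tool_rot: [3.141, 0.001, 2.751]
force: [1.6, -0.2, -0.9]
width: 15.6
gripper_force: 59.4
clock: 27.58
eef_pos: [534.9, -307.1, 140.7]
tool_rot: [-3.14, 0.001, 3.094]
force: [-0.1, -0.4, -1.9]
width: 15.4
gripper_force: 59.4
inliers,nose-up deg,z0 (np.int64(12606), np.float64(5.25), np.float64(25.0)) 16913
[ 535.62379272 -304.1705913   140.6127891 ] [3.14094167e+00 5.62504569e-04 3.09669461e+00]
```

```bash
python3 -m handwheel '[{"delta_pos":[-0.15,-0.5,-1.0],"yaw":-0.02},{"delta_pos":[-0.2,-0.6,-2.0],"yaw":-0.03},{"delta_pos":[0,0,-2.2],"yaw":0},{"delta_pos":[0,0,-2.0],"yaw":0},{"delta_pos":[0,0,-1.6],"yaw":0},{"delta_pos":[0,0,-1.0],"yaw":0},{"delta_pos":[0,0,-0.4],"yaw":0},{"delta_pos":[0,0,0],"yaw":0}]'; python3 -m handwheel '[{"delta_pos":[0,0,-0.2],"yaw":0},{"delta_pos":[0,0,-0.2],"yaw":0},{"delta_pos":[0,0,-0.1],"yaw":0},{"delta_pos":[0,0,0],"yaw":0}]'
```

```text
clock: 28.3
eef_pos: [531.8, -313.9, 37.3]
tool_rot: [3.14, -0.002, 3.049]
force: [1.1, -0.5, -1.4]
width: 15.3
gripper_force: 59.4
clock: 28.63
eef_pos: [532.1, -315.7, 33.8]
tool_rot: [-3.141, 0.001, 3.048]
force: [0.8, 0.5, -1.5]
width: 15.3
gripper_force: 59.4
```

```bash
python3 -m handwheel '[{"delta_pos":[0,0,-0.1],"yaw":0},{"delta_pos":[0,0,-0.1],"yaw":0},{"delta_pos":[0,0,-0.05],"yaw":0},{"delta_pos":[0,0,0],"yaw":0}]'
```

```text
clock: 28.97
eef_pos: [531.7, -315.6, 30.7]
tool_rot: [3.142, -0.0, 3.048]
force: [0.2, -0.2, -1.4]
width: 15.2
gripper_force: 59.4
```

```bash
python3 -m handwheel '[{"delta_pos":[0,0,-0.1],"yaw":0},{"delta_pos":[0,0,-0.1],"yaw":0},{"delta_pos":[0,0,0],"yaw":0}]'
```

```text
clock: 29.22
eef_pos: [532.1, -315.7, 29.5]
tool_rot: [-3.141, 0.0, 3.048]
force: [-1.2, 0.4, 3.7]
width: 15.3
gripper_force: 60.4
```

Heel contact. Now I release, wait, and retreat straight up.

```bash
python3 -m handwheel '[{"delta_pos":[0,0,0.1],"yaw":0},{"delta_pos":[0,0,0],"yaw":0},{"delta_pos":[0,0,0],"yaw":0},{"delta_pos":[0,0,0],"yaw":0},{"delta_pos":[0,0,0],"yaw":0},{"delta_pos":[0,0,0],"yaw":0}]' 1; python3 -m handwheel '[{"delta_pos":[0,0,1],"yaw":0},{"delta_pos":[0,0,2.5],"yaw":0},{"delta_pos":[0,0,3],"yaw":0},{"delta_pos":[0,0,3],"yaw":0},{"delta_pos":[0,0,1.5],"yaw":0},{"delta_pos":[0,0,0.5],"yaw":0},{"delta_pos":[0,0,0],"yaw":0}]'
python3 - <<'E'
from h import *
s=status.read_state(); im=get_image("wrist"); W,T=wcloud(im,s); print(s["eef_pos"])
hsv=cv2.cvtColor(im["color"],cv2.COLOR_RGB2HSV).astype(int)
reg=np.zeros((480,640),bool); reg[200:310,290:365]=1
top=biggest(reg&(W[...,2]>106)&(W[...,2]<125)); print("top",top.sum(),cv2.minAreaRect(W[top][:,:2].astype(np.float32)),W[top][:,2].min().round(1),W[top][:,2].max().round(1))
reg[:]=0; reg[90:235,265:390]=1
pan=biggest(reg&(hsv[...,1]<60)&(W[...,2]<14)&(W[...,2]>0)); p=W[pan]; c=np.linalg.lstsq(np.c_[p[:,:2],np.ones(len(p))],p[:,2],rcond=None)[0]
print("pan",pan.sum(),cv2.minAreaRect(p[:,:2].astype(np.float32)),np.median(p[:,2]),"slope deg",np.degrees(c[:2]))
t=get_image("top"); P,H,S,V,R=masks(t); print("bar",prect(t,R(450,750,-200,200,70,110)&(H<14)&(S>140),94)); print("bowl",prect(t,R(400,650,250,470,-5,75)&(H>95)&(H<125),50))
t0=dict(np.load("top0.npz"))
q=R(400,650,0,140,0,60)&((H>20)&(H<34)&(S>110)); print("yellow",q.sum(),P[q].mean(0),tobox(P[q].mean(0)))
q=biggest(R(400,620,-30,140,0,50)&((H>5)&(H<19)&(S>150))&(P[...,1]>-10)); print("orange",q.sum(),P[q].mean(0),tobox(P[q].mean(0)))
for n,(x,y) in {"paint":(759,144),"glue":(694,387),"brush":(786,-205)}.items():
    u,v=proj(t,[x,y,70])[0].astype(int); a=t0["color"][v-25:v+25,u-25:u+25].astype(int); b=t["color"][v-25:v+25,u-25:u+25].astype(int); print(n,"mean diff",abs(a-b).mean().round(1))
E
```

```text
clock: 29.72
eef_pos: [531.8, -315.6, 29.7]
tool_rot: [3.142, -0.0, 3.048]
force: [-0.7, -0.0, -0.1]
width: 85.1
gripper_force: 0.0
clock: 30.3
eef_pos: [532.7, -316.1, 146.8]
tool_rot: [-3.14, 0.003, 3.048]
force: [-0.1, 0.4, -1.0]
width: 85.4
gripper_force: 0.0
[ 532.72604063 -316.06541935  146.75510449]
top 964 ((522.968505859375, -314.74139404296875), (15.422511100769043, 22.64447593688965), 84.65662384033203) 106.0 116.9
pan 6271 ((476.4045104980469, -310.21832275390625), (71.33187866210938, 68.24967193603516), 84.76863861083984) 6.502338423689366 slope deg [ 0.55800545 -0.12302244]
bar (152, array([543.6, -67.2]), array([543.5, -67.2]), array([59. , 17.4]), 10.4)
bowl (1936, array([508.6, 340.2]), array([507.9, 339.7]), array([137.3, 133.9]), 0.6)
yellow 38 [445.07646203  87.43309472  27.96746607] [[-70.6 109.6]]
orange 34 [466.73032517  -2.25405026  29.57628346] [[-66.2  17.5]]
paint mean diff 2.9
glue mean diff 3.4
brush mean diff 2.5
```

```bash
python3 -c "
from cell import ctrl; print(ctrl.finish_job())"
```

```text
the job is handed in; nothing more can be done
None
```

The job is handed in at about 30 s of the 72 s allowed: the cover is open to its stop, four beads (red, green, blue, black) are in the bowl, yellow and orange are still in the box, and the empty scoop is upright on the cork mat.

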